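# Stack culture flasks in the tilt cradle and give them their settling tilt

### The arm

A 6-joint arm with a two-finger parallel gripper is mounted at the origin on the work surface. World frame = base frame: x ahead of the robot, y to its left, z up, the work surface at z = 0. Lengths are in m, angles in rad, forces in N, time in s.
With the tool pointing down it reaches from about 0.3 to 0.875 m from the base axis. Payload 6.4 kg.
Tool frame: the origin (TCP) lies between the finger pads; the fingertips stand ctrl.tip_extent ahead of it and the grasp point (between the pads) is the TCP (ctrl.tip_extent is the distance from the TCP to the fingertips, in m); z points along the fingers, y is the line along which they close (so a half turn about z gives the same grasp; the last joint's range is limited). The gripper opens to 85 mm and grips with 20 to 120 N. Pads are 22 mm wide; open, the fingers measure 114 mm over their backs; the gripper's body (76 mm by 85 mm) begins 54 mm behind the grasp point. The pads swing forward as they close: fully open they stand 13 mm farther back than shut.
Start: joints at [0.99, 0.181, 1.607, -0, 1.354, -0.206], TCP at [0.21, 0.535, 0.25] pointing down, gripper open.
Joint ranges: [-2.99, 2.99], [-0.89, 2.07], [0.3, 2.58], [-1.14, 4.28], [0, 2.63], [-3.12, 3.12]. Speed limits (rad/s): [2.57, 2.57, 3.01, 3.14, 3.14, 3.14].

### API

Orientations are given as a unit quaternion [w, x, y, z].
In Python, from bench import ctrl gives the robot as it stands.
- The arm moves only by the tool send_rows, never from a script. Its arguments are lists of equal length, an entry for each row: "dr": the turn, a rotation vector about the tool's x, y, z in units of 6 degrees (1.0 is 6 degrees), a list of three; "xyz": the shift along the tool's x, y, z in cm, a list of three; "jaw": the opening in per cent of the stroke, from 0 (shut) to 100 (fully open). In form: {"dr": [[wx, wy, wz], ...], "xyz": [[dx, dy, dz], ...], "jaw": [jaw, ...]}. A call has exactly 8 rows; each row is the pose to reach, as a shift and turn from the pose commanded when the call began, along the tool's axes at that moment; what a row does not reach only later rows make up. A row lasts 1/8 s, in which the tool goes at most 62.5 mm and 10.7 degrees, less where a joint would pass 70% of its speed; a pose out of reach is approached as far as the arm can. A call with a gripper value outside its range is refused whole. The fingers move at their own pace and stop on an object; the grip force is fixed at half the most. Time passes only in rows, so rows that repeat a pose let the fingers close, or fill a call up. It gives the time, the measured TCP pose, the force, the opening and the grip force at its end, in the units of the state.
- ctrl.get_obs(): the state, without advancing time (a new reading comes with each control period).
- ctrl.camera(name): name is "side" or "top"; returns the picture (480x640x3 uint8, red, green, blue); there is no depth.
- ctrl.calibration(name): a dict with "camera_matrix" (3x3 intrinsics, pixels), "world_from_camera" (4x4, takes a point from camera to world coordinates). Camera axes: x right, y up, looking along -z (the intrinsics and any distortion apply to the point x, -y, -z); pixel columns grow to the right and rows downward; lengths in m; the calibration is good to about 2 mm. A picture is of the moment at which its call begins. calibration takes no time and is no camera call.
- ctrl.hand_in(): hands the job in; it is judged then, once.
The state is a dict: "time_s": time; "q": joint angles; "dq": joint speeds; "joint_efforts": joint torques, N m; "eef_pos": TCP position; "eef_rot": TCP orientation; "wrist_force": force on the tool from outside, world axes, zero at the start; "torque": the same for the moment, N m; "opening": opening from 0.0 (shut) to 1.0 (fully open); "grasp_force": force on a finger pad.
Only numpy, scipy, OpenCV 4.12 (cv2) and the standard library are available. Lean on these libraries where they do the work, as an engineer would, in place of code of your own. Each camera call takes 0.05 s, during which the arm holds its last target. There are 200 camera calls.

### The job

Bring the empty tilt cradle level, gently stack every culture flask lying on the bench squarely in its pocket with the caps at the end away from the handle, then gently lay the steel hold-down plate squarely on top of the stack. With the red handle, tip the loaded cradle smoothly to 20 degrees (handle end down), keep it there for three seconds, and bring it smoothly back level with the stack still in place. Finally lift the plate off, lay it flat in the middle of its green mat, and leave the flasks stacked in the level cradle; do not disturb the other things on the bench.

Things in the scene. Friction and masses are not known exactly. Their poses are not given: they have to be found in the camera images.
- cradle (a joint): cradle's tilt, rad: 0 = level, against its level stop; grows as the red handle goes down (the far, cap end rises), up to 0.6; 20 degrees is 0.349. A friction nut holds it at any angle when let go, loaded or not; moving it takes about 4 to 7 N at the handle. It is found tipped
- pivot (a point): point on the tilt axis midway between the bearing uprights of the fixed aluminium stand, 85 mm above the bench. x is level and points from handle end to cap end, y is the tilt axis, z up. Stand base 200 (x) by 180 (y) by 10 mm; uprights 74 to 83 mm either side of the pivot (knobs to 102 mm), up to 100 mm above the bench
- pocket (a point): centre of the steel pocket's floor, 5 mm above the pivot (90 mm above the bench when level); tips with the cradle; x to the cap end, z out. Four corner guides, 3 mm thick, bound 104 (x) by 60 (y) mm, straight for 66 mm and flared outward to 76 mm. Sides open over |x| < 36 mm for fingers, ends over |y| < 15 mm for flask necks. Floor plate 124 by 124 mm
- cap_end (a point): point on the pocket's long axis 75 mm from its centre towards the cap end (away from the handle), at floor height; tips with the cradle
- grip (a point): middle of the red handle: round grip 20 mm thick, 56 mm long, in the pocket's x-z plane, sloping up and away from the pocket at 28 degrees. 160 mm from the pivot on the handle side (-x) and 54 mm above it when level (139 mm above the bench); swings about the pivot at radius 169 mm. Pinch it across y from above
- flask_a: clear culture flask with blue cap: rectangular body 100 long, 56 wide, 22 mm high, with a cap 20 mm across reaching to 80 mm from the body's centre. Origin: centre of the body's underside; x points to the cap, z up (writing patch on top). 70 to 140 g. They stack flat on one another, 22 mm apart; 2 to 4 of the four are present, in any order
- flask_b: clear culture flask with blue cap: rectangular body 100 long, 56 wide, 22 mm high, with a cap 20 mm across reaching to 80 mm from the body's centre. Origin: centre of the body's underside; x points to the cap, z up (writing patch on top). 70 to 140 g. They stack flat on one another, 22 mm apart; 2 to 4 of the four are present, in any order
- flask_c: clear culture flask with blue cap: rectangular body 100 long, 56 wide, 22 mm high, with a cap 20 mm across reaching to 80 mm from the body's centre. Origin: centre of the body's underside; x points to the cap, z up (writing patch on top). 70 to 140 g. They stack flat on one another, 22 mm apart; 2 to 4 of the four are present, in any order
- flask_d: clear culture flask with blue cap: rectangular body 100 long, 56 wide, 22 mm high, with a cap 20 mm across reaching to 80 mm from the body's centre. Origin: centre of the body's underside; x points to the cap, z up (writing patch on top). 70 to 140 g. They stack flat on one another, 22 mm apart; 2 to 4 of the four are present, in any order
- plate: steel hold-down plate 98 x 54 x 8 mm with a black grip bar on top 60 mm long (along x), 16 mm wide and 28 mm high, its top 36 mm above the underside. Origin: centre of the underside; z up. 220 to 340 g; either end may face the caps
- mat: green silicone mat 140 (x) by 90 (y) by 2 mm, fixed to the bench, where the plate lies at the start. Origin: centre of its underside, on the bench
- media_bottle: bystander: amber bottle, 68 mm across, 135 mm high
- tip_box: bystander: blue pipette-tip box 85 x 120 x 72 mm
- tube_rack: bystander: orange rack with tubes, 70 x 160 x 97 mm
- petri_stack: bystander: three stacked dishes, 62 mm across, 36 mm high
- beaker: bystander: glass beaker 72 mm across, 95 mm high
- jar: bystander: jar 66 mm across, 75 mm high
Things that resemble listed ones, but are neither listed nor needed, are in the scene too. What is shaped like the flask_c but black or brown is not meant.

How it is judged:
On the way, in this order (a step that is already met when the one before it is completed fails the run):
1. the cradle is brought level while still empty (value of joint cradle below 0.05 rad and horizontal distance between each of flask_a, flask_b, flask_c, flask_d and pocket above 0.07 m), for 0.2 s.
2. every flask is stacked squarely in the level pocket, caps away from the handle (value of joint cradle below 0.05 rad and x of flask_a in the frame of pocket between -0.007 and 0.007 m and y of flask_a in the frame of pocket between -0.007 and 0.007 m and z of flask_a in the frame of pocket between -0.005 and 0.075 m and angle between the z axis of each of flask_a, flask_b, flask_c, flask_d and the z axis of pocket, either way round below 0.07 rad and angle between the x axis of each of flask_a, flask_b, flask_c, flask_d and the x axis of pocket, either way round below 0.1 rad and x of cap_end in the frame of flask_a above 0.05 m and x of flask_b in the frame of pocket between -0.007 and 0.007 m and y of flask_b in the frame of pocket between -0.007 and 0.007 m and z of flask_b in the frame of pocket between -0.005 and 0.075 m and x of cap_end in the frame of flask_b above 0.05 m and x of flask_c in the frame of pocket between -0.007 and 0.007 m and y of flask_c in the frame of pocket between -0.007 and 0.007 m and z of flask_c in the frame of pocket between -0.005 and 0.075 m and x of cap_end in the frame of flask_c above 0.05 m and x of flask_d in the frame of pocket between -0.007 and 0.007 m and y of flask_d in the frame of pocket between -0.007 and 0.007 m and z of flask_d in the frame of pocket between -0.005 and 0.075 m and x of cap_end in the frame of flask_d above 0.05 m), for 0.2 s.
3. the hold-down plate lies squarely on top of the stack (all of step 2 and x of plate in the frame of pocket between -0.009 and 0.009 m and y of plate in the frame of pocket between -0.009 and 0.009 m and angle between the z axis of plate and the z axis of pocket, either way round below 0.07 rad and angle between the x axis of plate and the x axis of pocket, either way round below 0.12 rad and z of plate in the frame of flask_a above 0.016 m and z of plate in the frame of flask_b above 0.016 m and z of plate in the frame of flask_c above 0.016 m and z of plate in the frame of flask_d above 0.016 m and (contact force between plate and flask_a above 0.5 N or contact force between plate and flask_b above 0.5 N or contact force between plate and flask_c above 0.5 N or contact force between plate and flask_d above 0.5 N)), for 0.3 s.
4. the loaded cradle is held tipped at 20 degrees (16 to 24) for 2 s or more, flasks and plate in place (value of joint cradle between 0.28 and 0.42 rad and x of flask_a in the frame of pocket between -0.007 and 0.007 m and y of flask_a in the frame of pocket between -0.007 and 0.007 m and z of flask_a in the frame of pocket between -0.005 and 0.075 m and angle between the z axis of each of flask_a, flask_b, flask_c, flask_d, plate and the z axis of pocket, either way round below 0.07 rad and angle between the x axis of each of flask_a, flask_b, flask_c, flask_d and the x axis of pocket, either way round below 0.1 rad and x of cap_end in the frame of flask_a above 0.05 m and x of flask_b in the frame of pocket between -0.007 and 0.007 m and y of flask_b in the frame of pocket between -0.007 and 0.007 m and z of flask_b in the frame of pocket between -0.005 and 0.075 m and x of cap_end in the frame of flask_b above 0.05 m and x of flask_c in the frame of pocket between -0.007 and 0.007 m and y of flask_c in the frame of pocket between -0.007 and 0.007 m and z of flask_c in the frame of pocket between -0.005 and 0.075 m and x of cap_end in the frame of flask_c above 0.05 m and x of flask_d in the frame of pocket between -0.007 and 0.007 m and y of flask_d in the frame of pocket between -0.007 and 0.007 m and z of flask_d in the frame of pocket between -0.005 and 0.075 m and x of cap_end in the frame of flask_d above 0.05 m and x of plate in the frame of pocket between -0.009 and 0.009 m and y of plate in the frame of pocket between -0.009 and 0.009 m and angle between the x axis of plate and the x axis of pocket, either way round below 0.12 rad and z of plate in the frame of flask_a above 0.016 m and z of plate in the frame of flask_b above 0.016 m and z of plate in the frame of flask_c above 0.016 m and z of plate in the frame of flask_d above 0.016 m and (contact force between plate and flask_a above 0.5 N or contact force between plate and flask_b above 0.5 N or contact force between plate and flask_c above 0.5 N or contact force between plate and flask_d above 0.5 N)), for 2 s.
5. the cradle is level again with flasks and plate in place (all of step 3), for 0.3 s.
At the end, for the whole second after the job is handed in: the cradle is level (within 3 degrees), every flask present lies flat in the pocket within 7 mm of its centre line and within 6 degrees, caps at the end away from the handle, the hold-down plate lies flat on its mat within 25 mm of the middle, and all is at rest (all of step 2 and horizontal distance between plate and mat below 0.025 m and angle between plate's own z axis and vertical below 0.07 rad and height (world z) of plate below 0.01 m and linear speed of each of flask_a, flask_b, flask_c, flask_d, plate below 0.02 m/s); the robot touches nothing.
It fails at once if a flask or the plate is dropped onto the cradle (falls free there faster than 0.6 m/s, some 20 mm of drop) ((horizontal distance between flask_a and pocket below 0.03 m and contact force between flask_a and anything else below 0.02 N and linear speed of flask_a above 0.6 m/s) or (horizontal distance between flask_b and pocket below 0.03 m and contact force between flask_b and anything else below 0.02 N and linear speed of flask_b above 0.6 m/s) or (horizontal distance between flask_c and pocket below 0.03 m and contact force between flask_c and anything else below 0.02 N and linear speed of flask_c above 0.6 m/s) or (horizontal distance between flask_d and pocket below 0.03 m and contact force between flask_d and anything else below 0.02 N and linear speed of flask_d above 0.6 m/s) or (horizontal distance between plate and pocket below 0.03 m and contact force between plate and anything else below 0.02 N and linear speed of plate above 0.6 m/s)).
It fails at once if another thing on the bench is moved more than 50 mm (distance of any of media_bottle, tip_box, tube_rack, petri_stack, beaker, jar from where it was at the start of the episode above 0.05 m).
It fails at once if the cradle is jerked: tips faster than 1 rad/s (velocity of joint cradle above 1 rad/s or velocity of joint cradle below -1 rad/s).
Of flask_a, flask_b, flask_c, flask_d only 2 to 4 are there at a start; the rules pass over those that are not, and their reading is None.
At some moment in a run one of flask_a, flask_b, flask_c, flask_d, plate may be knocked a few centimetres aside while the robot is not near it.
It also fails if it takes over 210 s, if anything falls off the work surface, if the arm or the gripper's body presses on something with over 40 N, if the wrist force passes 120 N, or if a joint passes its speed limit or range.

## Working session

There is one attempt and no reset: what is moved stays moved. The work goes in short steps, Python scripts to look and compute and a tool call to move; the robot and the scene stay as the last step left them, time stands still between calls to the robot, and variables do not carry over. Pictures are saved under pics/ and viewed, at most 14 in all, crops included, and the job is handed in when it is done.

Besides the shell and the picture viewer there is one more tool, called after ">>>" by a JSON object that holds its "op" and its "data". send_rows: Moves the arm, as the interface text tells. Its arguments: {"type":"object","properties":{"dr":{"type":"array","items":{"type":"array","items":{"type":"number"}}},"xyz":{"type":"array","items":{"type":"array","items":{"type":"number"}}},"jaw":{"type":"array","items":{"type":"number"}}},"required":["dr","xyz","jaw"]}

```bash
ls; mkdir -p pics
python3 - <<'E'
from bench import ctrl
import cv2,numpy as np
for n in("top","side"):
    cv2.imwrite(f"pics/{n}0.png",ctrl.camera(n)[:,:,::-1]); c=ctrl.calibration(n); print({k:np.round(v,4).tolist() if hasattr(v,'__len__') else v for k,v in c.items()})
print(ctrl.get_obs(),ctrl.tip_extent)
E
```

```text
pics
{'camera_matrix': [[486.7874, 0.0, 315.9711], [0.0, 486.7874, 234.94], [0.0, 0.0, 1.0]], 'world_from_camera': [[-0.0165, 0.9853, -0.1698, 0.2051], [-0.9998, -0.0152, 0.0086, -0.016], [0.0059, 0.17, 0.9854, 1.4877], [0.0, 0.0, 0.0, 1.0]]}
{'camera_matrix': [[433.8386, 0.0, 324.2244], [0.0, 433.8386, 242.1806], [0.0, 0.0, 1.0]], 'world_from_camera': [[0.986, 0.1384, -0.0931, 0.3367], [-0.1664, 0.7796, -0.6037, -0.7326], [-0.011, 0.6108, 0.7917, 0.9887], [0.0, 0.0, 0.0, 1.0]]}
{'time_s': 0.1, 'q': array([ 9.89703330e-01,  1.81454556e-01,  1.60789561e+00, -2.65836069e-05,
        1.35377393e+00, -2.06303042e-01]), 'dq': array([-4.07215070e-05, -2.33014566e-03, -1.90593522e-03,  3.21687129e-04,
       -6.30011444e-04, -1.20859208e-03]), 'joint_efforts': array([-2.22758831e-04, -4.45880055e+01, -3.52240133e+01, -2.92710602e-04,
        4.09896587e-03,  5.01250156e-06]), 'eef_pos': array([0.21023243, 0.53470125, 0.24948705]), 'eef_rot': array([-2.81750071e-04,  1.86297238e-01,  9.82493131e-01, -7.12118709e-04]), 'wrist_force': array([-0.28921469, -0.02563808, -0.3219282 ]), 'torque': array([ 0.0254009 , -0.01493546, -0.01680231]), 'grasp_force': 0.0, 'opening': 1.0005317409411256} 0.019
```

View pics/top0.png

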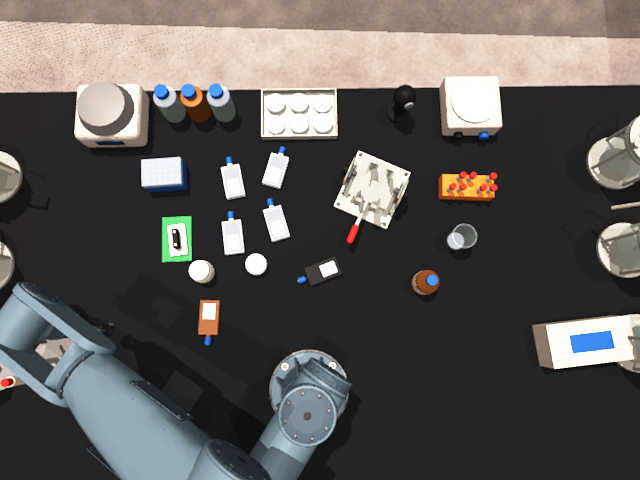

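View pics/side0.png

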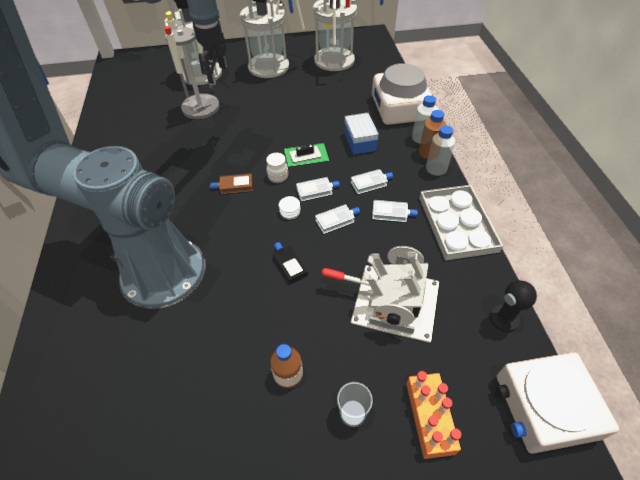

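```bash
cat > h.py <<'E'
from bench import ctrl
import cv2,numpy as np
from scipy.spatial.transform import Rotation as R
def cal(n):
    c=ctrl.calibration(n);return np.array(c["camera_matrix"]),np.array(c["world_from_camera"])
def ray(n,uv):
    K,T=cal(n);d=np.linalg.inv(K)@[uv[0],uv[1],1];return T[:3,3],T[:3,:3]@(d*[1,-1,-1])
def onz(n,uv,z):
    o,d=ray(n,uv);return o+d*(z-o[2])/d[2]
def tri(a,b):
    (o,d),(p,e)=ray("top",a),ray("side",b)
    A=np.stack([d,-e],1);s=np.linalg.lstsq(A,p-o,rcond=None)[0]
    x,y=o+d*s[0],p+e*s[1];return (x+y)/2,np.linalg.norm(x-y)
def proj(n,P):
    K,T=cal(n);p=(np.atleast_2d(P)-T[:3,3])@T[:3,:3]*[1,-1,-1];q=p@K.T;return q[:,:2]/q[:,2:]
def pic(n,f,box=None,s=1):
    im=ctrl.camera(n)[:,:,::-1];cv2.imwrite(f"pics/{f}_full.png",im)
    if box:
        x,y,w,h=box;cv2.imwrite(f"pics/{f}.png",cv2.resize(im[y:y+h,x:x+w],None,fx=s,fy=s,interpolation=cv2.INTER_CUBIC))
    return im
def hsv(im):return cv2.cvtColor(im,cv2.COLOR_BGR2HSV)
E
python3 - <<'E'
from h import *
im=cv2.imread("pics/top0.png")
x,y,w,h=205,140,210,130
cv2.imwrite("pics/tc.png",cv2.resize(im[y:y+h,x:x+w],None,fx=3.8,fy=3.8,interpolation=cv2.INTER_CUBIC))
H=hsv(im)
for nm,lo,hi in(("blue",(100,120,60),(125,255,255)),("red",(0,150,80),(8,255,255)),("green",(50,100,60),(80,255,255))):
    m=cv2.inRange(H,lo,hi);n,l,s,c=cv2.connectedComponentsWithStats(m)
    print(nm,[(c[i].round(1).tolist(),int(s[i,4])) for i in range(1,n) if s[i,4]>15])
m=cv2.inRange(H,(0,0,110),(180,70,255))
cs,_=cv2.findContours(m,cv2.RETR_EXTERNAL,cv2.CHAIN_APPROX_NONE)
for c in cs:
    r=cv2.minAreaRect(c)
    if 150<r[1][0]*r[1][1]<3000 and 150<r[0][0]<400: print(np.round(r[0],1),np.round(r[1],1),round(r[2],1),onz("top",r[0],.022).round(3))
E
```

```text
blue [([160.8, 91.5], 167), ([188.3, 91.1], 163), ([215.6, 90.8], 161), ([483.3, 135.5], 70), ([281.8, 149.3], 47), ([228.4, 159.5], 48), ([172.6, 183.2], 257), ([269.6, 201.5], 51), ([230.1, 214.2], 50), ([301.5, 279.2], 55), ([431.6, 279.9], 102), ([591.6, 341.5], 725), ([207.4, 340.6], 61)]
red [([462.7, 174.1], 47), ([472.7, 174.4], 45), ([493.1, 175.5], 54), ([452.5, 186.0], 34), ([462.6, 186.3], 37), ([482.9, 187.2], 36), ([493.5, 187.1], 50), ([351.9, 233.8], 145), ([6.4, 382.1], 77)]
green [([175.4, 238.3], 800)]
[208.5 311. ] [16. 13.] 90.0 [0.233 0.294 0.022]
[328.1 268.5] [13.6 16.9] 68.2 [ 0.354 -0.064  0.022]
[200.5 271. ] [22. 25.] 90.0 [0.353 0.321 0.022]
[255.5 263.5] [21. 21.] 90.0 [0.373 0.155 0.022]
[177.  239.3] [32.3 18.5] 84.3 [0.451 0.394 0.022]
[232.4 235.8] [36.1 20.4] 83.7 [0.459 0.226 0.022]
[275.6 222.1] [35.9 19.5] 73.3 [0.5   0.094 0.022]
[232.2 180.3] [35.5 19.8] 78.7 [0.634 0.229 0.022]
[160.9 171.5] [28.4 41.7] 85.8 [0.666 0.452 0.022]
[275.3 169.4] [19.7 35.3] 17.4 [0.668 0.095 0.022]
```

View pics/tc.png

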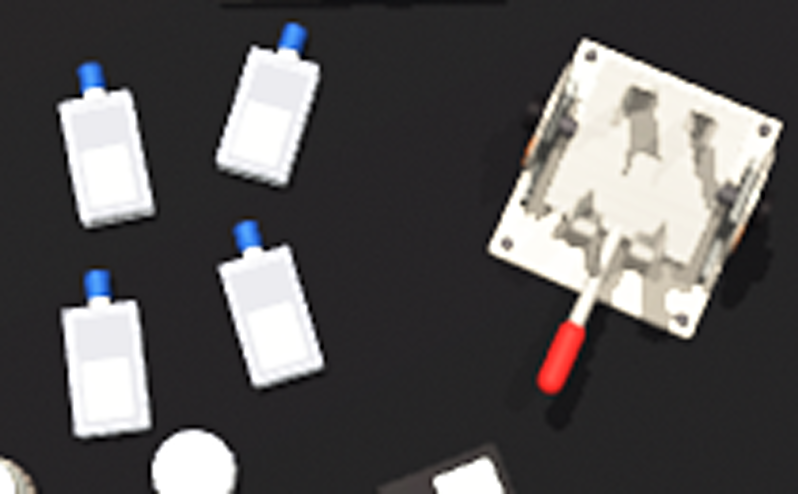

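```bash
cat > meas.py <<'E'
from h import *
def flasks(n="top",im=None,lo=110,z=.011,k=9):
    S=4
    big=cv2.resize(im,None,fx=S,fy=S,interpolation=cv2.INTER_CUBIC)
    m=cv2.inRange(hsv(big),(0,0,lo),(180,70,255))
    m=cv2.morphologyEx(m,cv2.MORPH_OPEN,cv2.getStructuringElement(cv2.MORPH_ELLIPSE,(k*S,k*S)))
    out=[]
    for c in cv2.findContours(m,cv2.RETR_EXTERNAL,cv2.CHAIN_APPROX_NONE)[0]:
        p=(c[:,0]+.5)/S-.5
        w=np.array([onz(n,q,z)[:2] for q in p[::4]]) if 100*1<len(p)<1500 else None
        if w is None: continue
        r=cv2.minAreaRect((w*1000).astype(np.float32))
        a,b=max(r[1]),min(r[1])
        if 85<a<130 and 45<b<80:
            ang=r[2] if r[1][0]>r[1][1] else r[2]+90
            ang=(ang+90)%180-90
            out.append((np.round(r[0],1).tolist(),round(a,1),round(b,1),round(ang,1)))
    return out
E
python3 - <<'E'
from meas import *
t=cv2.imread("pics/top0.png");s=cv2.imread("pics/side0.png")
for f in flasks("top",t):print("top",f)
for f in flasks("side",s,k=7):print("side",f)
blue=[([281.8, 149.3]),([228.4, 159.5]),([269.6, 201.5]),([230.1, 214.2])]
for b in blue: print("cap",onz("top",b,.013).round(4))
c=np.array([(590,38),(783,120),(690,338),(488,250)])/3.8+[205,140]
w=np.array([onz("top",q,.01) for q in c]);print(w.round(4),w.mean(0).round(4))
print([np.linalg.norm(w[i]-w[(i+1)%4]).round(4) for i in range(4)],[np.degrees(np.arctan2(*(w[i]-w[(i+1)%4])[1::-1])).round(1) for i in range(4)])
for im,n in((t,"t"),(s,"s")):
    m=cv2.inRange(hsv(im),(0,150,80),(8,255,255));k,l,st,ce=cv2.connectedComponentsWithStats(m)
    for i in range(1,k):
        if st[i,4]>60: 
            ys,xs=np.where(l==i); r=cv2.minAreaRect(np.c_[xs,ys].astype(np.float32)); print(n,ce[i].round(1),st[i],cv2.boxPoints(r).round(1).tolist())
x,y,w,h=310,225,150,125
cv2.imwrite("pics/sc.png",cv2.resize(s[y:y+h,x:x+w],None,fx=4,fy=4,interpolation=cv2.INTER_CUBIC))
E
```

```text
Traceback (most recent call last):
  File "meas.py", line 10, in flasks
    w=np.array([onz(n,q,z)[:2] for q in p[::4]]) if 100*1<len(p)<1500 else None
                ~~~^^^^^^^
  File "h.py", line 9, in onz
    o,d=ray(n,uv);return o+d*(z-o[2])/d[2]
        ~~~^^^^^^
  File "h.py", line 7, in ray
    K,T=cal(n);d=np.linalg.inv(K)@[uv[0],uv[1],1];return T[:3,3],T[:3,:3]@(d*[1,-1,-1])
        ~~~^^^
  File "h.py", line 5, in cal
    c=ctrl.calibration(n);return np.array(c["camera_matrix"]),np.array(c["world_from_camera"])
ValueError: time passes only in moves, steps and waits
```

Cache the calibration (calls are limited per script).

```bash
python3 - <<'E'
s=open("h.py").read()
s=s.replace("def cal(n):\n","import functools\n@functools.lru_cache\ndef cal(n):\n")
open("h.py","w").write(s)
E
cat > m1.py <<'E'
from meas import *
t=cv2.imread("pics/top0.png");s=cv2.imread("pics/side0.png")
for f in flasks("top",t):print("top",f)
for f in flasks("side",s,k=7):print("side",f)
blue=[([281.8, 149.3]),([228.4, 159.5]),([269.6, 201.5]),([230.1, 214.2])]
for b in blue: print("cap",onz("top",b,.013).round(4))
c=np.array([(590,38),(783,120),(690,338),(488,250)])/3.8+[205,140]
w=np.array([onz("top",q,.01) for q in c]);print(w.round(4),w.mean(0).round(4))
print([np.linalg.norm(w[i]-w[(i+1)%4]).round(4) for i in range(4)],[np.degrees(np.arctan2(*(w[i]-w[(i+1)%4])[1::-1])).round(1) for i in range(4)])
for im,n in((t,"t"),(s,"s")):
    m=cv2.inRange(hsv(im),(0,150,80),(8,255,255));k,l,st,ce=cv2.connectedComponentsWithStats(m)
    for i in range(1,k):
        if st[i,4]>60: 
            ys,xs=np.where(l==i); r=cv2.minAreaRect(np.c_[xs,ys].astype(np.float32)); print(n,ce[i].round(1),st[i],cv2.boxPoints(r).round(1).tolist())
x,y,w,h=310,225,150,125
cv2.imwrite("pics/sc.png",cv2.resize(s[y:y+h,x:x+w],None,fx=4,fy=4,interpolation=cv2.INTER_CUBIC))
E
python3 m1.py
```

```text
top ([460.3, 227.4], 111.1, 62.8, 6.7)
top ([501.4, 94.6], 111.8, 61.0, 15.6)
top ([642.8, 925.2], 119.5, 62.8, 5.3)
top ([637.1, 230.2], 114.5, 62.6, 11.4)
top ([670.9, 95.5], 112.5, 63.0, -16.7)
top ([795.8, 705.6], 92.7, 47.2, 48.9)
side ([497.8, 103.6], 116.2, 66.9, 14.5)
side ([671.2, 103.5], 110.7, 66.8, -17.1)
side ([369.2, 165.5], 93.5, 66.7, 85.0)
side ([457.5, 238.1], 113.0, 66.8, 6.1)
side ([633.6, 239.8], 117.2, 66.7, 10.8)
cap [0.7363 0.0748 0.013 ]
cap [0.705  0.2434 0.013 ]
cap [0.567  0.1135 0.013 ]
cap [0.5285 0.2357 0.013 ]
[[ 0.7315 -0.1742  0.01  ]
 [ 0.658  -0.3322  0.01  ]
 [ 0.4752 -0.2474  0.01  ]
 [ 0.551  -0.0848  0.01  ]] [ 0.6039 -0.2096  0.01  ]
[np.float64(0.1743), np.float64(0.2015), np.float64(0.1794), np.float64(0.2014)] [np.float64(65.1), np.float64(-24.9), np.float64(-115.0), np.float64(153.6)]
t [351.9 233.8] [346 224  13  20 145] [[344.5, 241.39999389648438], [352.5, 223.3000030517578], [359.3999938964844, 226.39999389648438], [351.29998779296875, 244.5]]
t [  6.4 382.1] [  1 379  12   8  77] [[1.0, 379.0], [12.0, 379.0], [12.0, 386.0], [1.0, 386.0]]
s [332.8 273.4] [322 268  23  12 176] [[320.79998779296875, 274.20001220703125], [323.0, 266.3999938964844], [344.3999938964844, 272.5], [342.20001220703125, 280.29998779296875]]
s [421.6 375.7] [417 371  10  11  82] [[415.3999938964844, 378.20001220703125], [419.79998779296875, 369.3999938964844], [427.79998779296875, 373.3999938964844], [423.3999938964844, 382.20001220703125]]
s [442.6 388. ] [438 383  10  11  86] [[438.0, 383.0], [447.0, 383.0], [447.0, 393.0], [438.0, 393.0]]
s [425.2 390.3] [421 386  10  10  75] [[419.0, 390.0], [425.0, 384.0], [431.5, 390.5], [425.5, 396.5]]
s [446.6 402.5] [442 397  10  12  87] [[440.0, 403.0], [447.0, 396.0], [453.5, 402.5], [446.5, 409.5]]
s [455.6 434.2] [450 428  11  12  73] [[450.0, 428.0], [460.0, 428.0], [460.0, 439.0], [450.0, 439.0]]
```

View pics/sc.png

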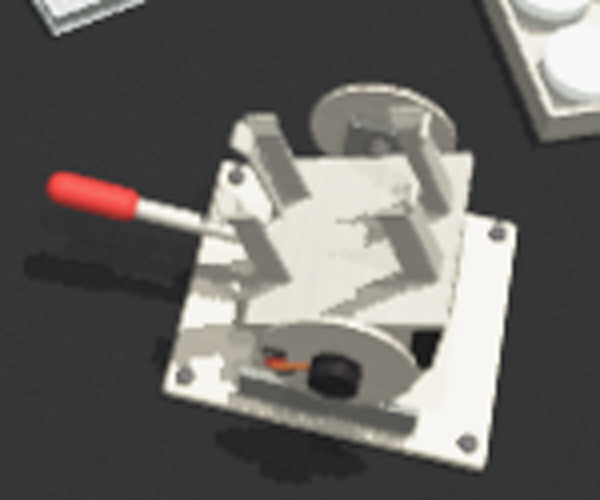

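```bash
cat >> h.py <<'E'
PIV=np.array([.604,-.2096,.085]);YAW=np.radians(-25.2)
def cradle(p,tilt=0.,piv=None,yaw=None):
    # point in pivot frame; positive tilt = handle (-x) down
    c,s=np.cos(tilt),np.sin(tilt);p=np.array(p,float);q=np.array([c*p[0]-s*p[2],p[1],s*p[0]+c*p[2]])
    y=YAW if yaw is None else yaw
    return (PIV if piv is None else piv)+R.from_euler("z",y).apply(q)
def go(pos,tyaw,pitch=0.,T=None):
    """tool y axis at heading tyaw(rad, mod pi), z down, then pitched by pitch about tool y. prints move from the current/given pose"""
    o=ctrl.get_obs() if T is None else None
    p0=o["eef_pos"] if T is None else T[0]
    q=o["eef_rot"] if T is None else T[1]
    R0=R.from_quat(np.r_[q[1:],q[0]]) if T is None else q
    best=None
    for a in(tyaw,tyaw+np.pi):
        y=np.array([np.cos(a),np.sin(a),0]);z=np.array([0,0,-1.]);x=np.cross(y,z)
        Rt=R.from_matrix(np.stack([x,y,z],1))
        # pitch measured about world-fixed axis: use tool y of first solution
        Rt=Rt*R.from_rotvec([0,pitch if a==tyaw else -pitch,0])
        d=(R0.inv()*Rt).as_rotvec()
        if best is None or np.linalg.norm(d)<np.linalg.norm(best[1]):best=(Rt,d)
    sh=R0.inv().apply(np.array(pos)-p0)*100
    print("dr",(np.degrees(best[1])/6).round(2).tolist(),"xyz",sh.round(2).tolist())
    return np.array(pos),best[0]
E
python3 - <<'E'
from h import *
p,e=tri((351.9,233.8),(332.8,273.4));print("grip",p.round(4),e)
d=R.from_euler("z",-YAW).apply(p-PIV);print(d,np.linalg.norm(d),"tilt",np.degrees(np.arctan2(.054,.160)-np.arctan2(d[2],-d[0])))
o=ctrl.get_obs();print(o["eef_pos"],R.from_quat(np.r_[o["eef_rot"][1:],o["eef_rot"][0]]).as_matrix().round(3))
E
```

```text
grip [ 0.4502 -0.1347  0.0708] 0.001672938903350756
[-0.17103948  0.00230346 -0.01417865] 0.17164161177708717 tilt 23.38834911979126
[0.21023243 0.53470125 0.24948705] [[-0.931  0.366 -0.001]
 [ 0.366  0.931 -0.001]
 [ 0.    -0.002 -1.   ]]
```

Run:
```python
from h import *
T=go((.45,-.135,.2),YAW+np.pi/2)
T=go((.45,-.135,.072),YAW+np.pi/2,T=T)
```

```text
dr [-0.01, -0.0, 0.62] xyz [-46.83, -53.54, 5.02]
dr [0.0, 0.0, 0.0] xyz [0.0, 0.0, 12.8]
```

>>> {"op": "send_rows", "data": {"dr": [[0,0,0],[0,0,0],[0,0,0],[0,0,0],[0,0,0],[0,0,0],[0,0,0],[0,0,0]], "xyz": [[-2,-2.3,0],[-5,-5.7,0],[-8.3,-9.5,0],[-11.6,-13.3,0],[-14.9,-17.1,0],[-18.2,-20.8,0],[-21.5,-24.6,0],[-24.8,-28.4,0]], "jaw": [100,100,100,100,100,100,100,100]}}

```text
time_s: 1.1
eef_pos: [0.3374, 0.1785, 0.2502]
eef_rot: [0.0, 0.186, 0.983, 0.0]
wrist_force: [0.3, 0.6, 0.2]
opening: 1.002
grasp_force: 0.0
```

>>> {"op": "send_rows", "data": {"dr": [[0,0,0.1],[0,0,0.2],[0,0,0.3],[0,0,0.4],[0,0,0.5],[0,0,0.6],[0,0,0.62],[0,0,0.62]], "xyz": [[-3.3,-3.8,0.7],[-6.6,-7.5,1.5],[-9.9,-11.3,2.2],[-13.2,-15.1,3],[-16.5,-18.9,4],[-20,-22.9,5],[-22.03,-25.14,5.02],[-22.03,-25.14,5.02]], "jaw": [100,100,100,100,100,100,100,100]}}

```text
time_s: 2.1
eef_pos: [0.4504, -0.1363, 0.1996]
eef_rot: [-0.0, 0.22, 0.976, 0.0]
wrist_force: [0.2, 0.7, -0.2]
opening: 1.001
grasp_force: 0.0
```

Run:
```python
from h import *
T=go((.45,-.135,.072),YAW+np.pi/2)
print(ctrl.get_obs()["eef_pos"],ctrl.get_obs()["q"])
im=pic("top","g1");H=hsv(im)
m=cv2.inRange(H,(0,150,80),(8,255,255));k,l,st,ce=cv2.connectedComponentsWithStats(m)
print([(ce[i].round(1),st[i,4]) for i in range(1,k) if st[i,4]>20])
```

```text
dr [-0.0, -0.01, -0.03] xyz [0.08, 0.1, 12.76]
[ 0.45037283 -0.13630551  0.19958094] [-5.46813614e-01 -1.66490243e-03  1.91231655e+00 -1.79275961e-04
  1.23182303e+00 -1.67488066e+00]
[(array([462.7, 174.1]), np.int32(47)), (array([472.7, 174.4]), np.int32(45)), (array([493. , 175.5]), np.int32(53)), (array([452.5, 186.1]), np.int32(33)), (array([462.7, 186.1]), np.int32(35)), (array([482.9, 187.2]), np.int32(36)), (array([493.5, 187.1]), np.int32(50)), (array([351. , 236.1]), np.int32(104)), (array([  6.4, 382.1]), np.int32(77))]
```

>>> {"op": "send_rows", "data": {"dr": [[0,0,0],[0,0,0],[0,0,0],[0,0,0],[0,0,0],[0,0,0],[0,0,0],[0,0,0]], "xyz": [[0,0,1.5],[0,0,4],[0,0,7],[0,0,10],[0,0,12],[0,0,12.8],[0,0,12.8],[0,0,12.8]], "jaw": [80,80,80,80,80,80,60,40]}}

```text
time_s: 3.15
eef_pos: [0.4508, -0.1346, 0.0729]
eef_rot: [0.001, 0.218, 0.976, -0.0]
wrist_force: [0.4, -0.2, -0.1]
opening: 0.414
grasp_force: 0.0
```

>>> {"op": "send_rows", "data": {"dr": [[0,0,0],[0,0,0],[0,0,0],[0,0,0],[0,0,0],[0,0,0],[0,0,0],[0,0,0]], "xyz": [[0,0,0],[0,0,0],[0,0,0],[0,0,0],[0,0,0],[0,0,0],[0,0,0],[0,0,0]], "jaw": [25,10,10,10,10,10,10,10]}}

```text
time_s: 4.15
eef_pos: [0.4508, -0.1352, 0.0724]
eef_rot: [0.001, 0.218, 0.976, -0.0]
wrist_force: [-0.6, -5.1, 2.4]
opening: 0.213
grasp_force: 58.6
```

Run:
```python
from h import *
o=ctrl.get_obs();p=o["eef_pos"];print(o["torque"],o["wrist_force"])
d=R.from_euler("z",-YAW).apply(p-PIV);print(p,d)
# rotate about the pivot by +t about tool y: tool x=-pocket x, tool z=-z
r=np.array([-d[0],-d[2]])  # tool x,z coords of TCP wrt pivot
for t in np.radians(np.arange(1.5,25.6,1.5)):
    # rotation about tool y
    c,s=np.cos(t),np.sin(t);n=np.array([c*r[0]+s*r[1],-s*r[0]+c*r[1]])
    print(round(np.degrees(t)/6,2),((n-r)*100).round(2).tolist())
```

```text
[-0.82809226 -0.07361215  0.12243716] [-0.60023321 -5.09237005  2.4143226 ]
[ 0.45075839 -0.13516481  0.07238603] [-0.17035012  0.00210387 -0.01261397]
0.25 [0.03, -0.45]
0.5 [0.04, -0.89]
0.75 [0.05, -1.34]
1.0 [0.04, -1.79]
1.25 [0.02, -2.23]
1.5 [-0.01, -2.68]
1.75 [-0.06, -3.13]
2.0 [-0.11, -3.57]
2.25 [-0.18, -4.01]
2.5 [-0.25, -4.45]
2.75 [-0.34, -4.89]
3.0 [-0.44, -5.33]
3.25 [-0.56, -5.76]
3.5 [-0.68, -6.19]
3.75 [-0.81, -6.62]
4.0 [-0.96, -7.04]
4.25 [-1.12, -7.46]
```

>>> {"op": "send_rows", "data": {"dr": [[0,0.1,0],[0,0.25,0],[0,0.5,0],[0,0.75,0],[0,1.0,0],[0,1.25,0],[0,1.5,0],[0,1.75,0]], "xyz": [[0.01,0,-0.18],[0.03,0,-0.45],[0.04,0,-0.89],[0.05,0,-1.34],[0.04,0,-1.79],[0.02,0,-2.23],[-0.01,0,-2.68],[-0.06,0,-3.13]], "jaw": [10,10,10,10,10,10,10,10]}}

```text
time_s: 5.15
eef_pos: [0.4512, -0.1354, 0.103]
eef_rot: [-0.089, 0.217, 0.972, 0.02]
wrist_force: [2.2, -6.6, -5.2]
opening: 0.214
grasp_force: 58.7
```

>>> {"op": "send_rows", "data": {"dr": [[0,0.25,0],[0,0.5,0],[0,0.75,0],[0,1.0,0],[0,1.25,0],[0,1.4,0],[0,1.5,0],[0,1.5,0]], "xyz": [[0.03,0,-0.45],[0.04,0,-0.89],[0.05,0,-1.34],[0.04,0,-1.79],[0.02,0,-2.23],[0,0,-2.5],[-0.01,0,-2.68],[-0.01,0,-2.68]], "jaw": [10,10,10,10,10,10,10,10]}}

```text
time_s: 6.15
eef_pos: [0.4556, -0.1374, 0.1289]
eef_rot: [-0.165, 0.215, 0.962, 0.037]
wrist_force: [1.9, -6.2, -3.6]
opening: 0.21
grasp_force: 58.8
```

```bash
cat > st.py <<'E'
from h import *
o=ctrl.get_obs();p=o["eef_pos"];print(o["wrist_force"],o["torque"])
d=R.from_euler("z",-YAW).apply(p-PIV);print(p,d,np.hypot(d[0],d[2]),"tilt",18.65-np.degrees(np.arctan2(d[2],-d[0])))
E
python3 st.py
```

```text
[ 1.89654484 -6.17631583 -3.64246644] [-1.03620746 -0.69768643  0.32387244]
[ 0.45555005 -0.13741583  0.12892283] [-0.16505606  0.00210728  0.04392283] 0.17080022811204262 tilt 3.748441455488779
```

>>> {"op": "send_rows", "data": {"dr": [[0,0.15,0],[0,0.3,0],[0,0.4,0],[0,0.5,0],[0,0.6,0],[0,0.65,0],[0,0.7,0],[0,0.7,0]], "xyz": [[0.01,0,-0.27],[0.03,0,-0.54],[0.04,0,-0.72],[0.04,0,-0.9],[0.04,0,-1.07],[0.04,0,-1.16],[0.04,0,-1.25],[0.04,0,-1.25]], "jaw": [10,10,10,10,10,10,10,10]}}

```text
time_s: 7.15
eef_pos: [0.4588, -0.1389, 0.1405]
eef_rot: [-0.2, 0.214, 0.955, 0.044]
wrist_force: [2.7, -5.8, -4.2]
opening: 0.214
grasp_force: 58.8
```

```bash
python3 st.py
python3 - <<'E'
from h import *
pic("side","lv",(310,225,150,125),4);im=pic("top","lt",(320,130,110,120),5)
E
```

```text
[ 2.68391494 -5.76522639 -4.19273722] [-1.01012899 -0.81964689  0.3827912 ]
[ 0.45875454 -0.13892212  0.14053917] [-0.1615152   0.00210875  0.05553917] 0.17079742225478267 tilt -0.32621856044911723
```

View pics/lv.png

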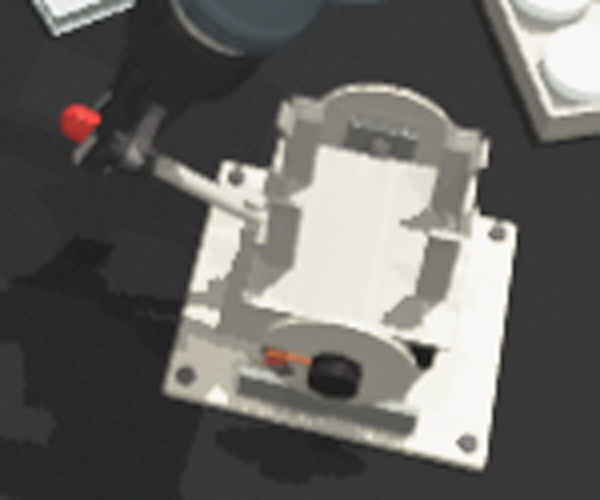

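View pics/lt.png

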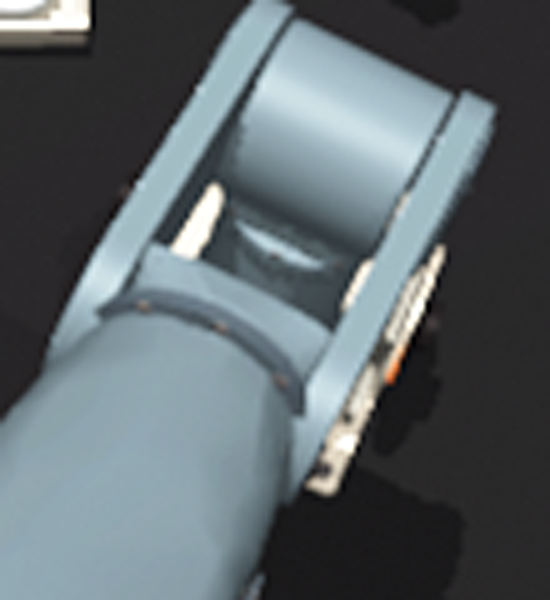

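>>> {"op": "send_rows", "data": {"dr": [[0,0.05,0],[0,0.1,0],[0,0.15,0],[0,0.2,0],[0,0.2,0],[0,0.2,0],[0,0.2,0],[0,0.2,0]], "xyz": [[0,0,-0.09],[0,0,-0.18],[0,0,-0.27],[0,0,-0.36],[0,0,-0.36],[0,0,-0.36],[0,0,-0.36],[0,0,-0.36]], "jaw": [10,10,10,10,10,10,10,10]}}

```text
time_s: 8.25
eef_pos: [0.4598, -0.1394, 0.1438]
eef_rot: [-0.211, 0.213, 0.953, 0.047]
wrist_force: [0.8, -5.8, -4.3]
opening: 0.212
grasp_force: 58.8
```

```bash
python3 st.py
```

```text
[ 0.78760542 -5.77905621 -4.28205723] [-1.00903156 -0.7666298   0.29798364]
[ 0.45982431 -0.13940163  0.14379277] [-0.16034308  0.00213036  0.05879277] 0.17078200283392095 tilt -1.4863991191573511
```

>>> {"op": "send_rows", "data": {"dr": [[0,0.05,0],[0,0.1,0],[0,0.15,0],[0,0.2,0],[0,0.25,0],[0,0.25,0],[0,0.25,0],[0,0.25,0]], "xyz": [[0,0,-0.09],[0,0,-0.18],[0,0,-0.27],[0,0,-0.36],[0,0,-0.45],[0,0,-0.45],[0,0,-0.45],[0,0,-0.45]], "jaw": [10,10,10,10,10,10,10,10]}}

```text
time_s: 9.25
eef_pos: [0.46, -0.1395, 0.144]
eef_rot: [-0.225, 0.212, 0.95, 0.05]
wrist_force: [-0.0, -5.1, -24.8]
opening: 0.208
grasp_force: 59.2
```

```bash
python3 st.py
```

```text
[ -0.02685661  -5.07872833 -24.78403984] [-1.83065535 -2.22228288  0.38770415]
[ 0.45997653 -0.13945735  0.14404548] [-0.16018162  0.00214475  0.05904548] 0.17071766272147454 tilt -1.5846845587524037
```

>>> {"op": "send_rows", "data": {"dr": [[0,-0.1,0],[0,-0.2,0],[0,-0.22,0],[0,-0.22,0],[0,-0.22,0],[0,-0.22,0],[0,-0.22,0],[0,-0.22,0]], "xyz": [[0,0,0.2],[0,0,0.37],[0,0,0.4],[0,0,0.4],[0,0,0.4],[0,0,0.4],[0,0,0.4],[0,0,0.4]], "jaw": [10,10,10,25,40,60,80,80]}}

```text
time_s: 10.25
eef_pos: [0.4602, -0.1391, 0.1455]
eef_rot: [-0.212, 0.213, 0.953, 0.047]
wrist_force: [0.3, 0.7, 0.1]
opening: 0.797
grasp_force: 0.0
```

>>> {"op": "send_rows", "data": {"dr": [[0,0,0],[0,0,0],[0,0,0],[0,-1,0],[0,-2,0],[0,-3,0],[0,-4.15,0],[0,-4.15,0]], "xyz": [[0,0,-2],[0,0,-4.5],[0,0,-7.5],[0,0,-9],[0,0,-9.5],[0,0,-10],[0,0,-10],[0,0,-10]], "jaw": [100,100,100,100,100,100,100,100]}}

```text
time_s: 11.25
eef_pos: [0.4975, -0.1565, 0.2365]
eef_rot: [-0.001, 0.218, 0.976, 0.0]
wrist_force: [-0.1, 1.1, -0.5]
opening: 1.006
grasp_force: 0.0
```

Run:
```python
from h import *
print(ctrl.get_obs()["eef_pos"],ctrl.get_obs()["q"].round(2))
# first flask nearest base among: F1 (460,227,6.7) F2(501,94.6,15.6) ; take F2 first? start with F1
for x,y,a in((501,94.6,15.6),):
    T=go((x/1000-.001,y/1000,.12),np.radians(a+90))
    T=go((x/1000-.001,y/1000,.025),np.radians(a+90),T=T)
```

```text
[ 0.49752335 -0.15653014  0.23648969] [-0.53  0.08  1.75 -0.    1.32 -1.66]
dr [0.01, -0.03, -6.8] xyz [10.43, 22.83, 11.68]
dr [0.0, 0.0, 0.0] xyz [0.0, 0.0, 9.5]
```

>>> {"op": "send_rows", "data": {"dr": [[0,0,-0.5],[0,0,-1.5],[0,0,-2.5],[0,0,-3.5],[0,0,-4.5],[0,0,-5.6],[0,0,-6.8],[0,0,-6.8]], "xyz": [[0.8,1.8,0],[2.3,5,1],[4,8.5,2.5],[5.7,12.3,4.5],[7.4,16,6.5],[9,19.6,9],[10.43,22.83,11],[10.43,22.83,11.68]], "jaw": [100,100,100,100,100,100,100,100]}}

```text
time_s: 12.25
eef_pos: [0.4997, 0.0968, 0.1177]
eef_rot: [-0.004, -0.139, 0.99, 0.002]
wrist_force: [-1.1, -0.4, 0.1]
opening: 1.003
grasp_force: 0.0
```

Run:
```python
from meas import *
im=pic("top","l2",(310,130,130,120),5);s=pic("side","l2s")
print(ctrl.get_obs()["eef_pos"])
for f in flasks("top",im):print("top",f)
def red(n,im,box):
    m=cv2.inRange(hsv(im),(0,150,80),(8,255,255));k,l,st,ce=cv2.connectedComponentsWithStats(m)
    return [ce[i].round(1).tolist() for i in range(1,k) if st[i,4]>40 and box[0]<ce[i][0]<box[1] and box[2]<ce[i][1]<box[3]]
a=red("top",im,(330,380,200,260));b=red("side",s,(300,360,230,300));print(a,b)
p,e=tri(a[0],b[0]);d=R.from_euler("z",-YAW).apply(p-PIV);print(p,e,d,np.hypot(d[0],d[2]))
go((.500,.0946,.025),np.radians(105.6))
```

```text
[0.50040613 0.09457314 0.1184471 ]
top ([642.8, 925.2], 119.5, 62.8, 5.3)
top ([630.1, 235.8], 125.5, 63.8, -0.8)
top ([795.7, 705.4], 93.4, 47.3, 48.6)
[[355.2, 226.8]] [[336.3, 257.9]]
[ 0.45772306 -0.13860858  0.14181294] 0.0017206579045715665 [-0.16258201  0.00195327  0.05681294] 0.17222258946644362
dr [0.03, -0.05, 0.01] xyz [-0.01, -0.01, 9.34]
```

View pics/l2.png

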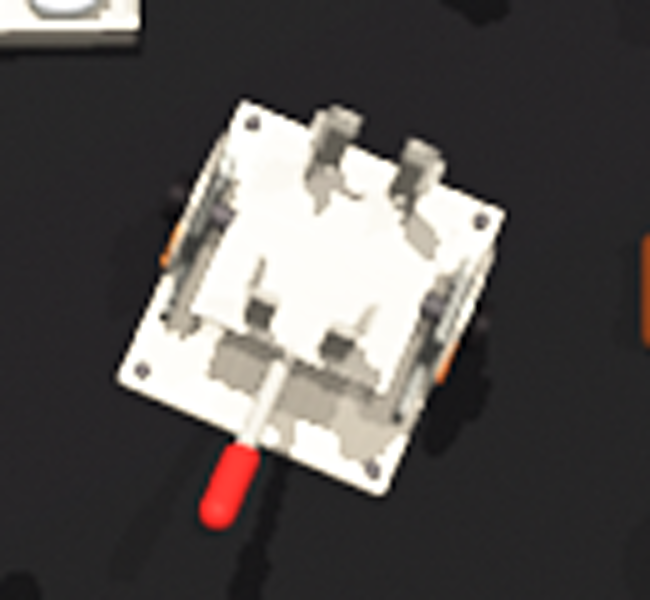

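Run:
```python
from h import *
c=np.array([(252,123),(482,221),(373,470),(142,371)])/5+[310-.4,130-.4]
w=np.array([onz("top",q,.012) for q in c]);print(w.round(4).tolist(),w.mean(0))
print([(np.linalg.norm(w[i]-w[(i+1)%4]).round(4),np.degrees(np.arctan2(*(w[i]-w[(i+1)%4])[1::-1])).round(1)) for i in range(4)])
im=cv2.imread("pics/l2_full.png");x,y,W,H=310,130,130,120
big=cv2.resize(im[y:y+H,x:x+W],None,fx=5,fy=5,interpolation=cv2.INTER_CUBIC)
def draw(pts,col):
    q=(proj("top",np.array([cradle(p) for p in pts]))-[x,y]+.5)*5
    cv2.polylines(big,[q.astype(int)],True,col,1)
draw([(sx*.1,sy*.09,-.075) for sx,sy in((1,1),(1,-1),(-1,-1),(-1,1))],(0,0,255))
draw([(sx*.062,sy*.062,.005) for sx,sy in((1,1),(1,-1),(-1,-1),(-1,1))],(0,255,0))
draw([(sx*.052,sy*.030,.071) for sx,sy in((1,1),(1,-1),(-1,-1),(-1,1))],(255,0,0))
draw([(sx*.052,sy*.030,.005) for sx,sy in((1,1),(1,-1),(-1,-1),(-1,1))],(255,0,255))
cv2.imwrite("pics/l3.png",big)
```

```text
[[0.7168, -0.1727, 0.012], [0.6503, -0.3155, 0.012], [0.4917, -0.2404, 0.012], [0.5567, -0.0991, 0.012]] [ 0.60389415 -0.20690463  0.012     ]
[(np.float64(0.1576), np.float64(65.0)), (np.float64(0.1755), np.float64(-25.3)), (np.float64(0.1555), np.float64(-114.7)), (np.float64(0.1763), np.float64(155.3))]
```

View pics/l3.png

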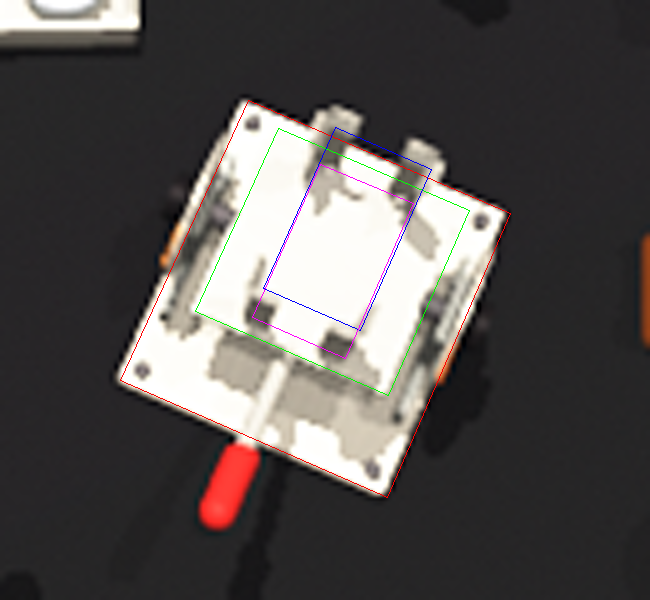

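```bash
sed -i 's/^PIV=.*/PIV=np.array([.604,-.207,.085]);YAW=np.radians(-25.0)/' h.py
```

>>> {"op": "send_rows", "data": {"dr": [[0,0,0],[0,0,0],[0,0,0],[0,0,0],[0,0,0],[0,0,0],[0,0,0],[0,0,0]], "xyz": [[0,0,1.5],[0,0,4],[0,0,6.5],[0,0,8.5],[0,0,9.3],[0,0,9.3],[0,0,9.3],[0,0,9.3]], "jaw": [100,100,100,100,100,100,80,60]}}

```text
time_s: 13.35
eef_pos: [0.5017, 0.0939, 0.0279]
eef_rot: [-0.0, -0.136, 0.991, 0.001]
wrist_force: [0.2, -0.7, 2.7]
opening: 0.639
grasp_force: 62.8
```

>>> {"op": "send_rows", "data": {"dr": [[0,0,0],[0,0,0],[0,0,0],[0,0,0],[0,0,0],[0,0,0],[0,0,0],[0,0,0]], "xyz": [[0,0,0],[0,0,0],[0,0,0],[0,0,0],[0,0,-1],[0,0,-3],[0,0,-6],[0,0,-8]], "jaw": [50,40,40,40,40,40,40,40]}}

```text
time_s: 14.35
eef_pos: [0.5015, 0.094, 0.1086]
eef_rot: [-0.0, -0.136, 0.991, 0.001]
wrist_force: [1.1, 0.3, -1.5]
opening: 0.635
grasp_force: 63.5
```

Run:
```python
from h import *
o=ctrl.get_obs();print(o["eef_pos"],o["opening"],o["grasp_force"])
pic("side","f1",(270,160,120,90),5)
pk=cradle((0,0,.005))
T=go((pk[0],pk[1],.23),YAW+np.pi/2)
T=go((pk[0],pk[1],.09+.025),YAW+np.pi/2,T=T)
```

```text
[0.50154594 0.09396735 0.10859605] 0.6352386322591829 63.49530100822449
dr [0.01, 0.03, 6.77] xyz [-1.64, -31.7, -11.91]
dr [0.0, 0.0, 0.0] xyz [0.0, 0.0, 11.5]
```

View pics/f1.png

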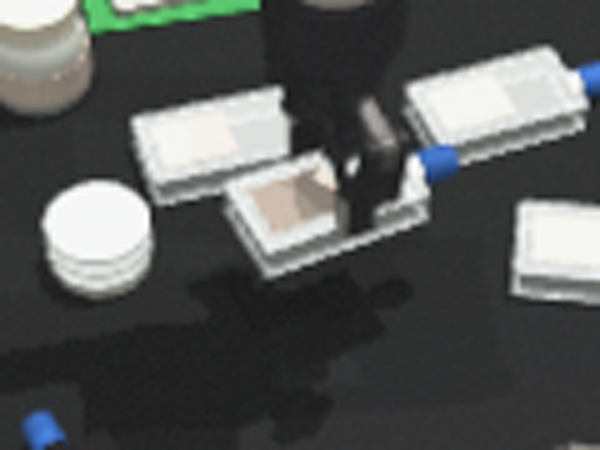

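>>> {"op": "send_rows", "data": {"dr": [[0,0,0],[0,0,0.5],[0,0,1.5],[0,0,2.5],[0,0,3.5],[0,0,4.5],[0,0,5.5],[0,0,6.3]], "xyz": [[0,-0.5,-3],[-0.1,-2.5,-7],[-0.3,-6,-11],[-0.5,-10.5,-11.9],[-0.8,-15.5,-11.9],[-1.1,-20.5,-11.9],[-1.3,-25.5,-11.9],[-1.5,-29.5,-11.9]], "jaw": [40,40,40,40,40,40,40,40]}}

```text
time_s: 15.4
eef_pos: [0.5952, -0.1882, 0.2247]
eef_rot: [-0.002, 0.194, 0.981, 0.0]
wrist_force: [-0.6, -0.2, -0.7]
opening: 0.636
grasp_force: 63.8
```

```bash
cat > pk.py <<'E'
from h import *
import sys
z=float(sys.argv[1]);pk=cradle((0,0,.005))
o=ctrl.get_obs();print(o["eef_pos"],o["wrist_force"].round(1))
T=go((pk[0],pk[1],z),YAW+np.pi/2)
E
python3 pk.py .2
```

```text
[ 0.59524483 -0.1882182   0.22465465] [-0.6 -0.2 -0.7]
dr [0.0, -0.03, 0.43] xyz [-1.53, -1.4, 2.46]
```

>>> {"op": "send_rows", "data": {"dr": [[0,0,0.2],[0,0,0.45],[0,0,0.45],[0,0,0.45],[0,0,0.45],[0,0,0.45],[0,0,0.45],[0,0,0.45]], "xyz": [[-0.7,-0.8,0],[-1.46,-1.6,0],[-1.46,-1.6,0],[-1.46,-1.6,0],[-1.46,-1.6,0],[-1.46,-1.6,0.5],[-1.46,-1.6,1],[-1.46,-1.6,1]], "jaw": [40,40,40,40,40,40,40,40]}}

```text
time_s: 16.4
eef_pos: [0.6021, -0.2064, 0.2139]
eef_rot: [-0.002, 0.216, 0.977, 0.001]
wrist_force: [-0.6, -0.4, -1.0]
opening: 0.633
grasp_force: 63.8
```

```bash
python3 pk.py .118
python3 - <<'E'
from h import *
im=pic("top","p1",(310,130,130,120),5);s=pic("side","p1s",(360,215,110,90),6)
H=hsv(im);m=cv2.inRange(H,(100,120,60),(125,255,255));k,l,st,ce=cv2.connectedComponentsWithStats(m);print([(ce[i],st[i]) for i in range(1,k) if 320<ce[i][0]<430 and st[i,4]>5])
E
```

```text
[ 0.60212882 -0.20636639  0.2139192 ] [-0.6 -0.4 -1. ]
dr [0.0, -0.05, 0.02] xyz [-0.24, 0.02, 9.59]
[]
```

View pics/p1s.png

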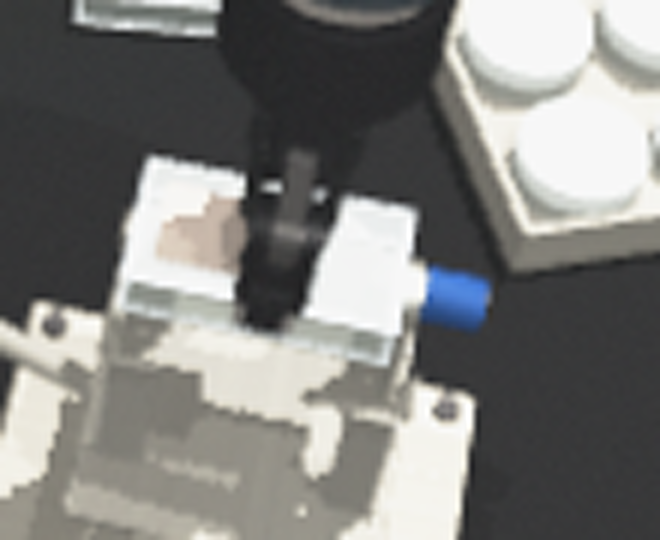

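```bash
cat > fit.py <<'E'
from h import *
o=ctrl.get_obs();p=o["eef_pos"]
def fl(dx,dz=.028,dy=0):
    q=R.from_euler("z",YAW).apply([[sx*.05+dx,sy*.028+dy,z] for z in(0,.022) for sx,sy in((-1,-1),(1,-1),(1,1),(-1,1))]);return p-[0,0,dz]+q
E
python3 - <<'E'
from fit import *
for dx in(0,-.005,.005):print(dx,((proj("side",fl(dx))-[360,215]+.5)*6).round(0).tolist())
print(((proj("side",p[None])-[360,215]+.5)*6).round())
E
```

```text
0 [[131.0, 312.0], [401.0, 370.0], [420.0, 250.0], [159.0, 196.0], [137.0, 278.0], [412.0, 337.0], [431.0, 216.0], [165.0, 161.0]]
-0.005 [[118.0, 309.0], [387.0, 367.0], [407.0, 247.0], [146.0, 193.0], [123.0, 275.0], [398.0, 334.0], [417.0, 213.0], [152.0, 158.0]]
0.005 [[145.0, 315.0], [415.0, 373.0], [433.0, 253.0], [172.0, 199.0], [150.0, 281.0], [426.0, 340.0], [444.0, 218.0], [178.0, 164.0]]
[[287. 237.]]
```

Run:
```python
from fit import *
c=np.array([(237,175),(497,232),(467,442),(184,375)])/4+[310-.4,225-.4]
w=np.array([onz("side",q,.012) for q in c]);print(w.mean(0))
c=np.array([(122,310),(390,362)])/6+[360-.4,215-.4]
z=p[2]-.028
w=np.array([onz("side",q,z) for q in c]);print(w,np.linalg.norm(w[0]-w[1]),R.from_euler("z",-YAW).apply(w.mean(0)-p))
```

```text
[ 0.60196763 -0.20515466  0.012     ]
[[ 0.54230836 -0.20977041  0.1866414 ]
 [ 0.63329879 -0.24928154  0.1866414 ]] 0.09919873033934754 [-0.00364776 -0.02694542 -0.028     ]
```

>>> {"op": "send_rows", "data": {"dr": [[0,0,0],[0,-0.04,0],[0,-0.04,0],[0,-0.04,0],[0,-0.04,0],[0,-0.04,0],[0,-0.04,0],[0,-0.04,0]], "xyz": [[-0.3,0,0.3],[-0.34,0,1.2],[-0.34,0,2.4],[-0.34,0,3.6],[-0.34,0,4.8],[-0.34,0,6],[-0.34,0,7.2],[-0.34,0,8.2]], "jaw": [40,40,40,40,40,40,40,40]}}

```text
time_s: 17.5
eef_pos: [0.6053, -0.2079, 0.1319]
eef_rot: [0.0, 0.216, 0.976, -0.0]
wrist_force: [-0.2, 0.7, -1.3]
opening: 0.636
grasp_force: 63.8
```

>>> {"op": "send_rows", "data": {"dr": [[0,0,0],[0,0,0],[0,0,0],[0,0,0],[0,0,0],[0,0,0],[0,0,0],[0,0,0]], "xyz": [[0,0,0.2],[0,0,0.4],[0,0,0.6],[0,0,0.8],[0,0,0.95],[0,0,1.05],[0,0,1.15],[0,0,1.15]], "jaw": [40,40,40,40,40,40,40,40]}}

```text
time_s: 18.5
eef_pos: [0.6054, -0.208, 0.1212]
eef_rot: [0.0, 0.216, 0.976, -0.0]
wrist_force: [0.3, 1.2, -0.8]
opening: 0.632
grasp_force: 63.8
```

```bash
python3 pk.py .118;python3 - <<'E'
from h import *
s=pic("side","p2s",(360,215,110,90),6)
E
```

```text
[ 0.60537589 -0.20796714  0.12123345] [ 0.3  1.2 -0.8]
dr [0.0, 0.01, 0.02] xyz [0.17, 0.03, 0.32]
```

View pics/p2s.png

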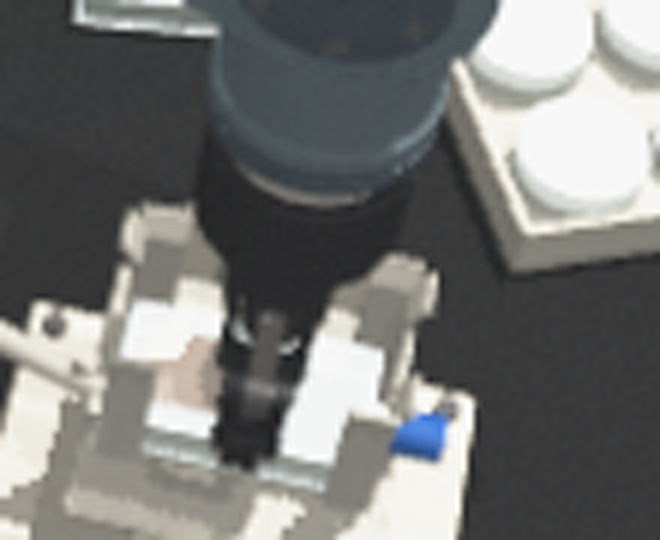

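>>> {"op": "send_rows", "data": {"dr": [[0,0,0],[0,0,0],[0,0,0],[0,0,0],[0,0,0],[0,0,0],[0,0,0],[0,0,0]], "xyz": [[0,0,0.1],[0,0,0.2],[0,0,0.3],[0,0,0.35],[0,0,0.35],[0,0,0.35],[0,0,0.35],[0,0,0.35]], "jaw": [40,40,40,40,55,65,75,80]}}

```text
time_s: 19.55
eef_pos: [0.6056, -0.2081, 0.118]
eef_rot: [0.001, 0.216, 0.976, -0.0]
wrist_force: [0.2, -0.4, -0.8]
opening: 0.796
grasp_force: 0.0
```

>>> {"op": "send_rows", "data": {"dr": [[0,0,0],[0,0,0],[0,0,0],[0,0,0],[0,0,0],[0,0,0],[0,0,0],[0,0,0]], "xyz": [[0,0,0],[0,0,0],[0,0,-0.5],[0,0,-2],[0,0,-4.5],[0,0,-7.5],[0,0,-10.5],[0,0,-13]], "jaw": [85,85,85,85,85,85,100,100]}}

```text
time_s: 20.55
eef_pos: [0.6057, -0.2082, 0.2508]
eef_rot: [0.002, 0.216, 0.976, -0.0]
wrist_force: [0.4, 0.5, 0.4]
opening: 1.0
grasp_force: 0.0
```

```bash
cat > pkup.py <<'E'
from meas import *
import sys
x,y,a=map(float,sys.argv[1:4])
print(ctrl.get_obs()["eef_pos"])
T=go((x/1000,y/1000,.12),np.radians(a+90))
T=go((x/1000,y/1000,.025),np.radians(a+90),T=T)
E
python3 pkup.py 459.5 227.4 6.7
python3 - <<'E'
from meas import *
im=pic("side","s3",(270,150,200,150),4)
for f in flasks("side",cv2.imread("pics/s3_full.png"),k=7,z=.022):print(f)
E
```

```text
[ 0.60573015 -0.20817851  0.25076871]
dr [-0.01, 0.03, -5.27] xyz [31.65, 33.36, 12.96]
dr [0.0, 0.0, 0.0] xyz [0.0, 0.0, 9.5]
([437.2, -447.5], 86.8, 57.2, 79.2)
([655.5, 96.7], 85.4, 69.6, -16.5)
([369.0, 155.8], 93.3, 65.9, 85.9)
([456.2, 226.2], 111.6, 67.9, 6.9)
([630.2, 228.7], 116.3, 67.4, 10.4)
```

View pics/s3.png

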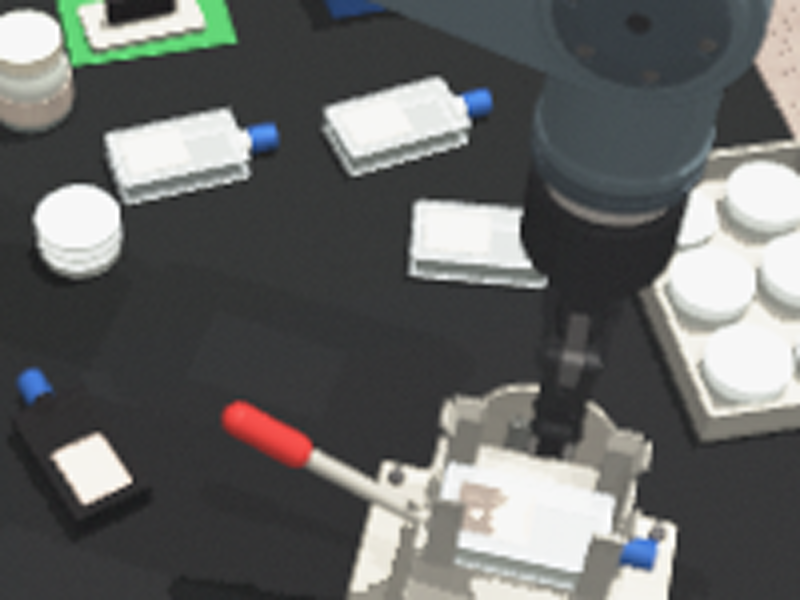

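>>> {"op": "send_rows", "data": {"dr": [[0,0,-0.3],[0,0,-1],[0,0,-1.7],[0,0,-2.4],[0,0,-3.1],[0,0,-3.8],[0,0,-4.5],[0,0,-5.2]], "xyz": [[2,2,0],[5.5,6,0],[9,9.7,0],[12.5,13.5,0],[16,17,1],[20,21.2,3],[24,25.3,5],[28,29.5,7]], "jaw": [100,100,100,100,100,100,100,100]}}

```text
time_s: 21.6
eef_pos: [0.475, 0.1791, 0.1777]
eef_rot: [0.001, -0.056, 0.998, -0.0]
wrist_force: [0.6, 0.2, 0.7]
opening: 1.0
grasp_force: 0.0
```

```bash
python3 pkup.py 459.5 227.4 6.7
```

```text
[0.47503718 0.1790565  0.17768645]
dr [-0.0, 0.03, -0.05] xyz [1.02, 4.98, 5.76]
dr [0.0, 0.0, 0.0] xyz [0.0, 0.0, 9.5]
```

>>> {"op": "send_rows", "data": {"dr": [[0,0,0],[0,0,0],[0,0,0],[0,0,0],[0,0,0],[0,0,0],[0,0,0],[0,0,0]], "xyz": [[0.6,3,2.5],[1.05,5,5],[1.05,5.05,7],[1.05,5.05,7],[1.05,5.05,7],[1.05,5.05,7],[1.05,5.05,7],[1.05,5.05,7]], "jaw": [100,100,100,100,100,100,100,100]}}

```text
time_s: 22.6
eef_pos: [0.4599, 0.2264, 0.1079]
eef_rot: [0.001, -0.055, 0.998, -0.0]
wrist_force: [-0.7, -0.1, 0.0]
opening: 0.997
grasp_force: 0.0
```

```bash
python3 pkup.py 459.5 227.4 6.7
```

```text
[0.45990602 0.22639267 0.10790625]
dr [-0.0, 0.01, -0.07] xyz [0.03, 0.1, -1.21]
dr [0.0, 0.0, 0.0] xyz [0.0, 0.0, 9.5]
```

>>> {"op": "send_rows", "data": {"dr": [[0,0,-0.05],[0,0,-0.05],[0,0,-0.05],[0,0,-0.05],[0,0,-0.05],[0,0,-0.05],[0,0,-0.05],[0,0,-0.05]], "xyz": [[0.03,0.1,1.5],[0.03,0.1,4],[0.03,0.1,6.5],[0.03,0.1,8.1],[0.03,0.1,8.1],[0.03,0.1,8.1],[0.03,0.1,8.1],[0.03,0.1,8.1]], "jaw": [100,100,100,100,100,80,60,40]}}

```text
time_s: 23.6
eef_pos: [0.4605, 0.2277, 0.0279]
eef_rot: [0.002, -0.058, 0.998, 0.0]
wrist_force: [-0.2, -0.5, 6.1]
opening: 0.635
grasp_force: 63.8
```

>>> {"op": "send_rows", "data": {"dr": [[0,0,0],[0,0,0],[0,0,0],[0,0,0],[0,0,0],[0,0,0],[0,0,0],[0,0,0]], "xyz": [[0,0,0],[0,0,0],[0,0,0],[0,0,-1.5],[0,0,-5],[0,0,-10],[0,0,-16],[0,0,-21.5]], "jaw": [40,40,40,40,40,40,40,40]}}

```text
time_s: 24.6
eef_pos: [0.4588, 0.2275, 0.2446]
eef_rot: [0.001, -0.058, 0.998, -0.0]
wrist_force: [1.4, 0.2, -0.9]
opening: 0.629
grasp_force: 63.4
```

Run:
```python
from h import *
o=ctrl.get_obs();print(o["eef_pos"],o["opening"],o["wrist_force"])
pk=cradle((.001,0,.005))
go((pk[0],pk[1],.246),YAW+np.pi/2)
```

```text
[0.45881845 0.22745974 0.24462585] 0.6288673635963005 [ 1.35167163  0.17283656 -0.85169275]
dr [0.0, 0.02, 5.27] xyz [-9.51, -44.88, -0.1]
```

>>> {"op": "send_rows", "data": {"dr": [[0,0,0.2],[0,0,0.8],[0,0,1.5],[0,0,2.2],[0,0,3],[0,0,3.8],[0,0,4.5],[0,0,5.1]], "xyz": [[-0.6,-2.8,-0.1],[-1.7,-8,-0.1],[-2.9,-13.5,-0.1],[-4,-19,-0.1],[-5.2,-24.5,-0.1],[-6.4,-30,-0.1],[-7.5,-35.5,-0.1],[-8.5,-40,-0.1]], "jaw": [40,40,40,40,40,40,40,40]}}

```text
time_s: 25.6
eef_pos: [0.5897, -0.1622, 0.2438]
eef_rot: [0.001, 0.209, 0.978, -0.0]
wrist_force: [0.3, -0.3, -0.7]
opening: 0.632
grasp_force: 63.5
```

>>> {"op": "send_rows", "data": {"dr": [[0,0,0.1],[0,0,0.17],[0,0,0.17],[0,0,0.17],[0,0,0.17],[0,0,0.17],[0,0,0.17],[0,0,0.17]], "xyz": [[-1.4,-1.6,0],[-2.7,-3.1,0],[-3.35,-3.65,0],[-3.35,-3.65,0],[-3.35,-3.65,0],[-3.35,-3.65,0],[-3.35,-3.65,0],[-3.35,-3.65,0]], "jaw": [40,40,40,40,40,40,40,40]}}

```text
time_s: 26.6
eef_pos: [0.6053, -0.2068, 0.2429]
eef_rot: [0.001, 0.216, 0.976, -0.0]
wrist_force: [0.0, 0.1, -0.5]
opening: 0.633
grasp_force: 63.5
```

```bash
cat > align.py <<'E'
from fit import *
import sys
zt=float(sys.argv[1]); extra=float(sys.argv[2]) if len(sys.argv)>2 else .001
print(p,o["wrist_force"].round(1),o["opening"])
pk=cradle((extra,0,.005));go((pk[0],pk[1],zt),YAW+np.pi/2)
s=pic("side","al"+str(round(o["time_s"])))
# blue cap and body edges in the side view
m=cv2.inRange(hsv(s),(100,120,60),(125,255,255));k,l,st,ce=cv2.connectedComponentsWithStats(m)
e=proj("side",p+R.from_euler("z",YAW).apply([[.07,0,-.017],[.071,0,-.017]]))
print("cap expected at dx=0",e[0].round(1),"px/mm",(e[1]-e[0]).round(2))
for i in range(1,k):
    if st[i,4]>15 and np.linalg.norm(ce[i]-e[0])<25:print("cap",ce[i].round(1),st[i])
E
python3 align.py .14
```

```text
[ 0.60532614 -0.2067959   0.24289027] [ 0.   0.1 -0.5] 0.6331406589425244
dr [0.0, 0.01, 0.0] xyz [0.02, -0.07, 10.29]
cap expected at dx=0 [441.8 257.6] px/mm [0.47 0.1 ]
cap [439.3 256.8] [434 252  12  11  96]
```

Run:
```python
from h import *
s=cv2.imread("pics/p1s_full.png");p=np.array([.60213,-.20637,.21392])
m=cv2.inRange(hsv(s),(100,120,60),(125,255,255));k,l,st,ce=cv2.connectedComponentsWithStats(m)
e=proj("side",p+R.from_euler("z",YAW).apply([[.07,0,-.017]]))
for i in range(1,k):
    if st[i,4]>15 and np.linalg.norm(ce[i]-e[0])<25:print("cap",ce[i].round(1),e[0])
```

```text
cap [435.6 264.4] [437.65824594 265.25618057]
```

>>> {"op": "send_rows", "data": {"dr": [[0,0,0],[0,0,0],[0,0,0],[0,0,0],[0,0,0],[0,0,0],[0,0,0],[0,0,0]], "xyz": [[-0.1,-0.05,0.5],[-0.1,-0.05,1.8],[-0.1,-0.05,3.1],[-0.1,-0.05,4.4],[-0.1,-0.05,5.7],[-0.1,-0.05,7],[-0.1,-0.05,8.2],[-0.1,-0.05,9]], "jaw": [40,40,40,40,40,40,40,40]}}

```text
time_s: 27.65
eef_pos: [0.6059, -0.2078, 0.1518]
eef_rot: [0.0, 0.217, 0.976, 0.0]
wrist_force: [-0.1, 0.1, -1.2]
opening: 0.63
grasp_force: 63.5
```

>>> {"op": "send_rows", "data": {"dr": [[0,0,0],[0,0,0],[0,0,0],[0,0,0],[0,0,0],[0,0,0],[0,0,0],[0,0,0]], "xyz": [[0,0,0.2],[0,0,0.4],[0,0,0.6],[0,0,0.8],[0,0,1],[0,0,1.1],[0,0,1.1],[0,0,1.1]], "jaw": [40,40,40,40,40,40,40,40]}}

```text
time_s: 28.65
eef_pos: [0.6062, -0.208, 0.1419]
eef_rot: [0.001, 0.217, 0.976, -0.0]
wrist_force: [-0.4, -0.6, -0.5]
opening: 0.636
grasp_force: 63.5
```

>>> {"op": "send_rows", "data": {"dr": [[0,0,0],[0,0,0],[0,0,0],[0,0,0],[0,0,0],[0,0,0],[0,0,0],[0,0,0]], "xyz": [[0,0,0.1],[0,0,0.2],[0,0,0.25],[0,0,0.25],[0,0,0.25],[0,0,0.25],[0,0,0.25],[0,0,0.25]], "jaw": [40,40,40,40,55,65,75,80]}}

```text
time_s: 29.65
eef_pos: [0.6061, -0.208, 0.139]
eef_rot: [0.0, 0.217, 0.976, -0.0]
wrist_force: [0.3, -0.7, 0.3]
opening: 0.797
grasp_force: 0.0
```

>>> {"op": "send_rows", "data": {"dr": [[0,0,0],[0,0,0],[0,0,0],[0,0,0],[0,0,0],[0,0,0],[0,0,0],[0,0,0]], "xyz": [[0,0,0],[0,0,0],[0,0,-0.5],[0,0,-2],[0,0,-4.5],[0,0,-7.5],[0,0,-10],[0,0,-12]], "jaw": [85,85,85,85,85,85,100,100]}}

```text
time_s: 30.65
eef_pos: [0.6065, -0.2081, 0.262]
eef_rot: [0.002, 0.217, 0.976, -0.0]
wrist_force: [0.1, -0.6, 0.4]
opening: 1.001
grasp_force: 0.0
```

```bash
python3 pkup.py 637 230.2 11.4
python3 - <<'E'
from meas import *
im=pic("top","t4");s=pic("side","s4")
for f in flasks("top",im):print("top",f)
for f in flasks("side",s,k=7,z=.022):print("side",f)
E
```

```text
[ 0.60645149 -0.20811286  0.26200342]
dr [-0.01, 0.03, -6.07] xyz [15.81, 41.02, 14.14]
dr [0.0, 0.0, 0.0] xyz [0.0, 0.0, 9.5]
top ([643.0, 924.8], 120.8, 63.6, 5.3)
top ([636.9, 230.3], 114.8, 62.7, 11.3)
top ([671.0, 95.5], 113.1, 63.6, -16.9)
top ([796.0, 705.5], 96.3, 48.4, 48.9)
side ([436.8, -444.0], 93.1, 61.2, 73.0)
side ([368.9, 155.6], 93.8, 66.1, 85.0)
side ([-236.0, 293.7], 121.2, 74.3, -38.4)
side ([630.1, 228.5], 116.4, 68.2, 11.2)
```

>>> {"op": "send_rows", "data": {"dr": [[0,0,-0.3],[0,0,-1.1],[0,0,-1.9],[0,0,-2.7],[0,0,-3.5],[0,0,-4.3],[0,0,-5.1],[0,0,-5.9]], "xyz": [[0.9,2.3,0],[2.7,7,0],[4.6,12,0],[6.5,17,1],[8.5,22,3],[10.4,27,5],[12.3,32,7.5],[14.2,37,10]], "jaw": [100,100,100,100,100,100,100,100]}}

```text
time_s: 31.75
eef_pos: [0.6323, 0.1903, 0.157]
eef_rot: [-0.001, -0.093, 0.996, -0.0]
wrist_force: [1.0, 0.0, 0.5]
opening: 1.002
grasp_force: 0.0
```

```bash
python3 pkup.py 635 230 11.4
```

```text
[0.63226911 0.19029463 0.15704921]
dr [-0.0, -0.01, -0.13] xyz [-1.01, 3.85, 3.7]
dr [0.0, 0.0, 0.0] xyz [0.0, 0.0, 9.5]
```

>>> {"op": "send_rows", "data": {"dr": [[0,0,-0.13],[0,0,-0.13],[0,0,-0.13],[0,0,-0.13],[0,0,-0.13],[0,0,-0.13],[0,0,-0.13],[0,0,-0.13]], "xyz": [[-0.5,2,2],[-1,3.9,4],[-1.0,3.9,5.5],[-1.0,3.9,5.5],[-1.0,3.9,5.5],[-1.0,3.9,5.5],[-1.0,3.9,5.5],[-1.0,3.9,5.5]], "jaw": [100,100,100,100,100,100,100,100]}}

```text
time_s: 32.75
eef_pos: [0.637, 0.2274, 0.1047]
eef_rot: [0.001, -0.097, 0.995, -0.0]
wrist_force: [0.6, 0.5, 0.6]
opening: 1.004
grasp_force: 0.0
```

```bash
python3 pkup.py 635 230 11.4
```

```text
[0.63697559 0.22736018 0.1046729 ]
dr [-0.01, 0.01, -0.04] xyz [0.14, 0.3, -1.53]
dr [0.0, 0.0, 0.0] xyz [0.0, 0.0, 9.5]
```

>>> {"op": "send_rows", "data": {"dr": [[0,0,-0.04],[0,0,-0.04],[0,0,-0.04],[0,0,-0.04],[0,0,-0.04],[0,0,-0.04],[0,0,-0.04],[0,0,-0.04]], "xyz": [[0.14,0.3,1.5],[0.14,0.3,4],[0.14,0.3,6.3],[0.14,0.3,7.8],[0.14,0.3,7.8],[0.14,0.3,7.8],[0.14,0.3,7.8],[0.14,0.3,7.8]], "jaw": [100,100,100,100,100,80,60,40]}}

```text
time_s: 33.75
eef_pos: [0.6361, 0.2304, 0.0279]
eef_rot: [0.002, -0.099, 0.995, -0.0]
wrist_force: [-0.1, -0.2, 3.9]
opening: 0.636
grasp_force: 64.6
```

>>> {"op": "send_rows", "data": {"dr": [[0,0,0],[0,0,0],[0,0,0],[0,0,0],[0,0,0],[0,0,0],[0,0,0],[0,0,0]], "xyz": [[0,0,0],[0,0,0],[0,0,0],[0,0,-1.5],[0,0,-5],[0,0,-10],[0,0,-16],[0,0,-21.5]], "jaw": [40,40,40,40,40,40,40,40]}}

```text
time_s: 34.75
eef_pos: [0.6343, 0.2302, 0.244]
eef_rot: [0.001, -0.099, 0.995, -0.0]
wrist_force: [1.2, 0.6, -1.3]
opening: 0.633
grasp_force: 64.0
```

Run:
```python
from h import *
o=ctrl.get_obs();print(o["eef_pos"],o["opening"],o["wrist_force"])
pk=cradle((.001,0,.005))
go((pk[0],pk[1],.246),YAW+np.pi/2)
```

```text
[0.63431425 0.23019163 0.24396636] 0.6330657036344834 [ 1.24010049  0.59260283 -1.32380608]
dr [-0.0, 0.02, 6.07] xyz [11.54, -42.32, -0.19]
```

>>> {"op": "send_rows", "data": {"dr": [[0,0,0.2],[0,0,0.9],[0,0,1.7],[0,0,2.5],[0,0,3.4],[0,0,4.3],[0,0,5.1],[0,0,5.9]], "xyz": [[0.7,-2.6,-0.2],[2.1,-7.6,-0.2],[3.5,-12.9,-0.2],[4.9,-18,-0.2],[6.4,-23.3,-0.2],[7.8,-28.5,-0.2],[9.2,-33.7,-0.2],[10.4,-38.2,-0.2]], "jaw": [40,40,40,40,40,40,40,40]}}

```text
time_s: 35.75
eef_pos: [0.6076, -0.1667, 0.244]
eef_rot: [0.001, 0.21, 0.978, -0.0]
wrist_force: [0.3, 0.4, -0.7]
opening: 0.632
grasp_force: 63.9
```

>>> {"op": "send_rows", "data": {"dr": [[0,0,0.1],[0,0,0.17],[0,0,0.17],[0,0,0.17],[0,0,0.17],[0,0,0.17],[0,0,0.17],[0,0,0.17]], "xyz": [[-0.7,-1.6,0],[-1.3,-3.1,0],[-1.5,-4,0],[-1.5,-4,0],[-1.5,-4,0],[-1.5,-4,0],[-1.5,-4,0],[-1.5,-4,0]], "jaw": [40,40,40,40,40,40,40,40]}}

```text
time_s: 36.75
eef_pos: [0.6057, -0.2072, 0.2434]
eef_rot: [0.001, 0.216, 0.976, -0.0]
wrist_force: [0.5, 0.4, -0.7]
opening: 0.636
grasp_force: 64.0
```

```bash
python3 align.py .162
```

```text
[ 0.60573217 -0.20718281  0.2433605 ] [ 0.5  0.4 -0.7] 0.6363873215054706
dr [0.0, 0.01, 0.0] xyz [0.07, -0.06, 8.14]
cap expected at dx=0 [442.1 257.5] px/mm [0.47 0.1 ]
cap [440.  256.9] [435 252  11  11  93]
```

>>> {"op": "send_rows", "data": {"dr": [[0,0,0],[0,0,0],[0,0,0],[0,0,0],[0,0,0],[0,0,0],[0,0,0],[0,0,0]], "xyz": [[-0.02,-0.05,0.5],[-0.02,-0.05,1.5],[-0.02,-0.05,2.6],[-0.02,-0.05,3.7],[-0.02,-0.05,4.8],[-0.02,-0.05,5.8],[-0.02,-0.05,6.6],[-0.02,-0.05,7.2]], "jaw": [40,40,40,40,40,40,40,40]}}

```text
time_s: 37.8
eef_pos: [0.6057, -0.2079, 0.1708]
eef_rot: [0.0, 0.217, 0.976, -0.0]
wrist_force: [0.3, -0.8, -1.2]
opening: 0.633
grasp_force: 64.0
```

>>> {"op": "send_rows", "data": {"dr": [[0,0,0],[0,0,0],[0,0,0],[0,0,0],[0,0,0],[0,0,0],[0,0,0],[0,0,0]], "xyz": [[0,0,0.2],[0,0,0.4],[0,0,0.6],[0,0,0.75],[0,0,0.85],[0,0,0.85],[0,0,0.85],[0,0,0.85]], "jaw": [40,40,40,40,40,40,40,40]}}

```text
time_s: 38.8
eef_pos: [0.6058, -0.208, 0.1629]
eef_rot: [0.001, 0.217, 0.976, -0.0]
wrist_force: [-0.4, 0.4, -0.8]
opening: 0.637
grasp_force: 63.9
```

>>> {"op": "send_rows", "data": {"dr": [[0,0,0],[0,0,0],[0,0,0],[0,0,0],[0,0,0],[0,0,0],[0,0,0],[0,0,0]], "xyz": [[0,0,0.1],[0,0,0.17],[0,0,0.17],[0,0,0.17],[0,0,0.17],[0,0,0.17],[0,0,0.17],[0,0,0.17]], "jaw": [40,40,40,40,55,65,75,80]}}

```text
time_s: 39.8
eef_pos: [0.6056, -0.208, 0.1608]
eef_rot: [0.0, 0.217, 0.976, -0.0]
wrist_force: [0.3, -0.1, -0.2]
opening: 0.8
grasp_force: 0.0
```

>>> {"op": "send_rows", "data": {"dr": [[0,0,0],[0,0,0],[0,0,0],[0,0,0],[0,0,0],[0,0,0],[0,0,0],[0,0,0]], "xyz": [[0,0,0],[0,0,0],[0,0,-0.5],[0,0,-2],[0,0,-4.5],[0,0,-7],[0,0,-9],[0,0,-10]], "jaw": [85,85,85,85,85,85,100,100]}}

```text
time_s: 40.8
eef_pos: [0.6062, -0.2082, 0.2634]
eef_rot: [0.002, 0.217, 0.976, -0.001]
wrist_force: [-0.0, 0.8, -0.5]
opening: 1.003
grasp_force: 0.0
```

```bash
python3 - <<'E'
from meas import *
im=pic("top","t5");s=pic("side","s5",(270,150,200,150),4)
for f in flasks("top",im):print("top",f)
for f in flasks("side",s,k=7,z=.022):print("side",f)
E
python3 pkup.py 669.5 95.5 -16.9
```

```text
top ([643.0, 924.0], 120.8, 65.1, 5.3)
top ([671.1, 95.3], 113.7, 63.8, -16.9)
top ([795.7, 705.1], 98.8, 48.9, 48.4)
side ([438.8, -446.0], 89.9, 67.0, 84.0)
side ([368.8, 155.7], 93.4, 66.1, 84.1)
side ([-235.5, 293.3], 124.1, 75.8, -38.4)
[ 0.60614759 -0.20819577  0.26270365]
dr [-0.0, 0.03, -1.35] xyz [7.15, 30.2, 14.24]
dr [0.0, 0.0, 0.0] xyz [0.0, 0.0, 9.5]
```

>>> {"op": "send_rows", "data": {"dr": [[0,0,-0.1],[0,0,-0.3],[0,0,-0.5],[0,0,-0.8],[0,0,-1.1],[0,0,-1.35],[0,0,-1.35],[0,0,-1.35]], "xyz": [[0.6,2.5,0],[1.7,7,0],[2.9,12.3,0],[4.1,17.5,1],[5.3,22.5,4],[6.4,27,8],[7.15,30.2,12],[7.15,30.2,14.5]], "jaw": [100,100,100,100,100,100,100,100]}}

```text
time_s: 41.9
eef_pos: [0.6665, 0.099, 0.1119]
eef_rot: [-0.002, 0.145, 0.989, -0.0]
wrist_force: [-0.4, -0.7, -0.2]
opening: 0.998
grasp_force: 0.0
```

>>> {"op": "send_rows", "data": {"dr": [[0,0,0],[0,0,0],[0,0,0],[0,0,0],[0,0,0],[0,0,0],[0,0,0],[0,0,0]], "xyz": [[0,0,0.5],[0,0,1],[0,0,1],[0,0,1],[0,0,1],[0,0,1],[0,0,1],[0,0,1]], "jaw": [100,100,100,100,100,100,100,100]}}

```text
time_s: 42.9
eef_pos: [0.6687, 0.0959, 0.1061]
eef_rot: [0.0, 0.147, 0.989, -0.0]
wrist_force: [0.9, -0.4, -0.2]
opening: 1.001
grasp_force: 0.0
```

```bash
python3 pkup.py 669.5 95.5 -16.9
```

```text
[0.66867345 0.09594866 0.10606867]
dr [-0.0, 0.01, -0.0] xyz [-0.09, -0.02, -1.39]
dr [0.0, 0.0, 0.0] xyz [0.0, 0.0, 9.5]
```

>>> {"op": "send_rows", "data": {"dr": [[0,0,0],[0,0,0],[0,0,0],[0,0,0],[0,0,0],[0,0,0],[0,0,0],[0,0,0]], "xyz": [[-0.05,0,1.5],[-0.05,0,4],[-0.05,0,6.5],[-0.05,0,7.9],[-0.05,0,7.9],[-0.05,0,7.9],[-0.05,0,7.9],[-0.05,0,7.9]], "jaw": [100,100,100,100,100,80,60,40]}}

```text
time_s: 43.9
eef_pos: [0.6706, 0.0957, 0.0289]
eef_rot: [0.002, 0.147, 0.989, 0.0]
wrist_force: [-0.4, -0.3, 4.9]
opening: 0.635
grasp_force: 63.8
```

>>> {"op": "send_rows", "data": {"dr": [[0,0,0],[0,0,0],[0,0,0],[0,0,0],[0,0,0],[0,0,0],[0,0,0],[0,0,0]], "xyz": [[0,0,0],[0,0,0],[0,0,0],[0,0,-1.5],[0,0,-5],[0,0,-10],[0,0,-16],[0,0,-22]], "jaw": [40,40,40,40,40,40,40,40]}}

```text
time_s: 44.9
eef_pos: [0.6685, 0.0958, 0.2495]
eef_rot: [0.0, 0.147, 0.989, -0.0]
wrist_force: [0.9, -0.4, -0.9]
opening: 0.636
grasp_force: 63.3
```

Run:
```python
from h import *
o=ctrl.get_obs();print(o["eef_pos"],o["opening"],o["wrist_force"])
pk=cradle((.001,0,.005))
go((pk[0],pk[1],.246),YAW+np.pi/2)
```

```text
[0.66845601 0.09582171 0.24949837] 0.6355926501225144 [ 0.92750747 -0.44700323 -0.92686152]
dr [-0.0, 0.01, 1.35] xyz [-2.74, -30.86, 0.36]
```

>>> {"op": "send_rows", "data": {"dr": [[0,0,0.1],[0,0,0.3],[0,0,0.5],[0,0,0.8],[0,0,1.1],[0,0,1.35],[0,0,1.35],[0,0,1.35]], "xyz": [[-0.2,-2.5,0],[-0.6,-7,0],[-1.1,-12.3,0],[-1.6,-17.5,0],[-2,-22.5,0],[-2.4,-27,0],[-2.7,-30,0],[-2.74,-30.8,0]], "jaw": [40,40,40,40,40,40,40,40]}}

```text
time_s: 45.9
eef_pos: [0.6043, -0.2088, 0.2463]
eef_rot: [-0.0, 0.218, 0.976, 0.0]
wrist_force: [-0.3, 1.0, -0.1]
opening: 0.631
grasp_force: 63.3
```

>>> {"op": "send_rows", "data": {"dr": [[0,0,0],[0,0,0],[0,0,0],[0,0,0],[0,0,0],[0,0,0],[0,0,0],[0,0,0]], "xyz": [[0,0,0],[0,0,0.2],[0,0,0.5],[0,0,0.6],[0,0,0.6],[0,0,0.6],[0,0,0.6],[0,0,0.6]], "jaw": [40,40,40,40,40,40,40,40]}}

```text
time_s: 46.9
eef_pos: [0.6057, -0.2069, 0.2412]
eef_rot: [0.001, 0.217, 0.976, -0.0]
wrist_force: [-0.7, 0.7, -0.8]
opening: 0.636
grasp_force: 63.3
```

```bash
python3 align.py .185
```

```text
[ 0.60565572 -0.2068846   0.24121038] [-0.7  0.7 -0.8] 0.6358662055769988
dr [0.0, 0.01, -0.0] xyz [0.05, -0.08, 5.62]
cap expected at dx=0 [441.8 258. ] px/mm [0.47 0.1 ]
cap [439.4 257.6] [434 252  12  11  91]
```

>>> {"op": "send_rows", "data": {"dr": [[0,0,0],[0,0,0],[0,0,0],[0,0,0],[0,0,0],[0,0,0],[0,0,0],[0,0,0]], "xyz": [[-0.09,-0.06,0.5],[-0.09,-0.06,1.3],[-0.09,-0.06,2.1],[-0.09,-0.06,2.9],[-0.09,-0.06,3.7],[-0.09,-0.06,4.3],[-0.09,-0.06,4.8],[-0.09,-0.06,4.8]], "jaw": [40,40,40,40,40,40,40,40]}}

```text
time_s: 47.95
eef_pos: [0.606, -0.2077, 0.1926]
eef_rot: [0.0, 0.217, 0.976, -0.0]
wrist_force: [-0.4, -0.1, -0.5]
opening: 0.635
grasp_force: 63.3
```

>>> {"op": "send_rows", "data": {"dr": [[0,0,0],[0,0,0],[0,0,0],[0,0,0],[0,0,0],[0,0,0],[0,0,0],[0,0,0]], "xyz": [[0,0,0.2],[0,0,0.4],[0,0,0.6],[0,0,0.7],[0,0,0.75],[0,0,0.75],[0,0,0.75],[0,0,0.75]], "jaw": [40,40,40,40,40,40,40,40]}}

```text
time_s: 48.95
eef_pos: [0.6063, -0.2078, 0.1857]
eef_rot: [0.001, 0.217, 0.976, -0.0]
wrist_force: [0.0, 0.8, -1.0]
opening: 0.633
grasp_force: 63.3
```

>>> {"op": "send_rows", "data": {"dr": [[0,0,0],[0,0,0],[0,0,0],[0,0,0],[0,0,0],[0,0,0],[0,0,0],[0,0,0]], "xyz": [[0,0,0.1],[0,0,0.17],[0,0,0.17],[0,0,0.17],[0,0,0.17],[0,0,0.17],[0,0,0.17],[0,0,0.17]], "jaw": [40,40,40,40,55,65,75,80]}}

```text
time_s: 49.95
eef_pos: [0.6061, -0.2077, 0.1836]
eef_rot: [0.0, 0.217, 0.976, -0.0]
wrist_force: [0.0, 0.3, -0.9]
opening: 0.795
grasp_force: 0.0
```

>>> {"op": "send_rows", "data": {"dr": [[0,0,0],[0,0,0],[0,0,0],[0,0,0],[0,0,0],[0,0,0],[0,0,0],[0,0,0]], "xyz": [[0,0,0],[0,0,0],[0,0,-0.5],[0,0,-2],[0,0,-4.5],[0,0,-6.5],[0,0,-7],[0,0,-7]], "jaw": [85,85,85,85,85,85,100,100]}}

```text
time_s: 50.95
eef_pos: [0.6062, -0.2078, 0.2542]
eef_rot: [0.001, 0.217, 0.976, -0.0]
wrist_force: [0.1, 0.9, 0.2]
opening: 1.001
grasp_force: 0.0
```

Run:
```python
from meas import *
im=pic("top","t6",(150,205,55,65),8);s=pic("side","s6",(330,200,130,110),5)
print(ctrl.get_obs()["eef_pos"])
S=4;big=cv2.resize(im,None,fx=S,fy=S,interpolation=cv2.INTER_CUBIC);H=hsv(big)
def rect(m,z,nm):
    for c in cv2.findContours(m,cv2.RETR_EXTERNAL,cv2.CHAIN_APPROX_NONE)[0]:
        p=(c[:,0]+.5)/S-.5
        if cv2.contourArea(c)<30*16 or abs(p.mean(0)[0]-176)>20 or abs(p.mean(0)[1]-238)>20:continue
        w=np.array([onz("top",q,z)[:2] for q in p])*1000
        r=cv2.minAreaRect(w.astype(np.float32));print(nm,np.round(r[0],1),np.round(r[1],1),round(r[2],1))
rect(cv2.inRange(H,(45,80,50),(85,255,255)),.002,"mat")
rect(cv2.inRange(H,(0,0,120),(180,70,255)),.008,"plate")
x0,y0,x1,y1=[v*S for v in(165,222,190,256)]
m=np.zeros(H.shape[:2],np.uint8);m[y0:y1,x0:x1]=cv2.inRange(H,(0,0,0),(180,255,70))[y0:y1,x0:x1];rect(m,.036,"bar")
```

```text
[ 0.60571731 -0.20748429  0.25287088]
mat [456.5 402.8] [146.3  95.1] 1.5
plate [453.5 398.5] [102.2  58.4] 7.3
bar [451.2 393.8] [60.  18.5] 6.8
```

View pics/t6.png

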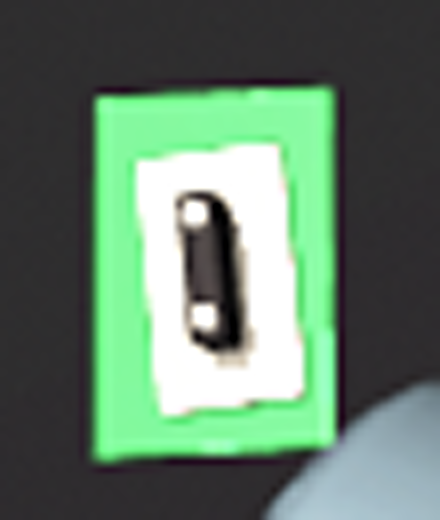

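View pics/s6.png

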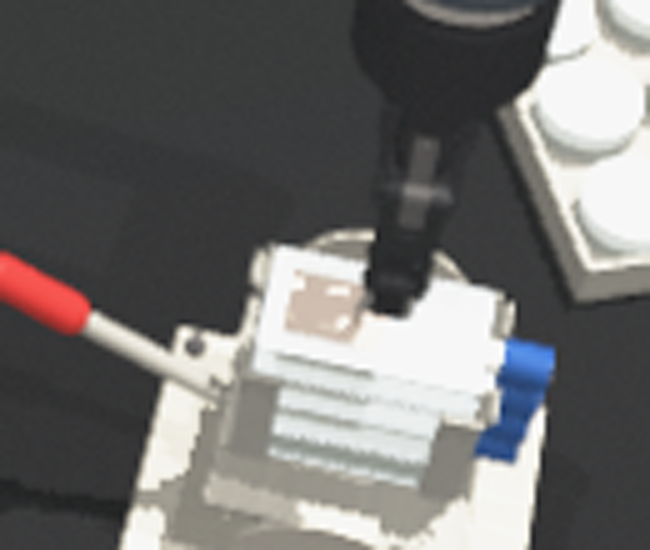

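```bash
sed -i 's/\.12),np/.13),np/;s/\.025),np/.034),np/' pkup.py; python3 pkup.py 452.3 397.8 7.3
```

```text
[ 0.60571731 -0.20748429  0.25287088]
dr [0.0, -0.01, -5.39] xyz [39.49, 48.36, 12.32]
dr [0.0, 0.0, 0.0] xyz [0.0, 0.0, 9.6]
```

>>> {"op": "send_rows", "data": {"dr": [[0,0,-0.2],[0,0,-0.6],[0,0,-1],[0,0,-1.4],[0,0,-1.8],[0,0,-2.3],[0,0,-2.8],[0,0,-3.2]], "xyz": [[1.5,1.8,0],[4.5,5.5,0],[7.5,9.2,0],[10.8,13.2,0],[14.1,17.3,0],[17.4,21.3,0],[20.7,25.4,0],[24,29.4,0]], "jaw": [100,100,100,100,100,100,100,100]}}

```text
time_s: 52.05
eef_pos: [0.5111, 0.1626, 0.2531]
eef_rot: [-0.0, 0.049, 0.999, -0.0]
wrist_force: [0.9, -0.1, -0.9]
opening: 1.001
grasp_force: 0.0
```

>>> {"op": "send_rows", "data": {"dr": [[0,0,-0.4],[0,0,-0.9],[0,0,-1.3],[0,0,-1.7],[0,0,-2.19],[0,0,-2.19],[0,0,-2.19],[0,0,-2.19]], "xyz": [[1.7,4.8,1],[3.5,9.6,3],[5.3,14.5,6],[7,19.2,9],[8.38,23,11],[8.38,23,12.3],[8.38,23,12.3],[8.38,23,12.3]], "jaw": [100,100,100,90,80,70,60,60]}}

```text
time_s: 53.05
eef_pos: [0.4536, 0.3967, 0.1312]
eef_rot: [0.001, -0.063, 0.998, -0.0]
wrist_force: [0.8, -0.5, -0.8]
opening: 0.599
grasp_force: 0.0
```

```bash
python3 pkup.py 452.3 397.8 7.3
```

```text
[0.45358894 0.39668597 0.13124401]
dr [-0.0, 0.02, -0.01] xyz [0.11, 0.13, 0.12]
dr [0.0, 0.0, 0.0] xyz [0.0, 0.0, 9.6]
```

>>> {"op": "send_rows", "data": {"dr": [[0,0,0],[0,0,0],[0,0,0],[0,0,0],[0,0,0],[0,0,0],[0,0,0],[0,0,0]], "xyz": [[0.1,0.1,1.5],[0.1,0.1,4.5],[0.1,0.1,7.5],[0.1,0.1,9],[0.1,0.1,9.7],[0.1,0.1,9.7],[0.1,0.1,9.7],[0.1,0.1,9.7]], "jaw": [60,60,60,60,60,60,45,30]}}

```text
time_s: 54.05
eef_pos: [0.4526, 0.3987, 0.0345]
eef_rot: [0.001, -0.064, 0.998, 0.0]
wrist_force: [-0.2, -0.9, 0.1]
opening: 0.301
grasp_force: 0.0
```

>>> {"op": "send_rows", "data": {"dr": [[0,0,0],[0,0,0],[0,0,0],[0,0,0],[0,0,0],[0,0,0],[0,0,0],[0,0,0]], "xyz": [[0,0,0],[0,0,0],[0,0,0],[0,0,0],[0,0,0],[0,0,0],[0,0,0],[0,0,0]], "jaw": [20,5,5,5,5,5,5,5]}}

```text
time_s: 55.05
eef_pos: [0.4524, 0.3985, 0.0343]
eef_rot: [0.001, -0.064, 0.998, -0.0]
wrist_force: [-0.7, -2.0, 6.7]
opening: 0.169
grasp_force: 61.5
```

```bash
python3 st.py
```

```text
[-0.73055452 -2.03409066  6.67148935] [-0.12140666  0.17685317 -0.02013559]
[0.45240153 0.39847711 0.03427283] [-0.39328056  0.48468034 -0.05072717] 0.3965385754743978 tilt 25.99969855372389
```

>>> {"op": "send_rows", "data": {"dr": [[0,0,0],[0,0,0],[0,0,0],[0,0,0],[0,0,0],[0,0,0],[0,0,0],[0,0,0]], "xyz": [[0,0,-0.5],[0,0,-2],[0,0,-5],[0,0,-9],[0,0,-13.5],[0,0,-18],[0,0,-22],[0,0,-23.5]], "jaw": [5,5,5,5,5,5,5,5]}}

```text
time_s: 56.05
eef_pos: [0.4527, 0.399, 0.2722]
eef_rot: [0.003, -0.064, 0.998, 0.001]
wrist_force: [-0.1, -0.1, -2.1]
opening: 0.172
grasp_force: 60.4
```

Run:
```python
from h import *
o=ctrl.get_obs();print(o["eef_pos"],o["opening"],o["wrist_force"])
pk=cradle((.001,0,.005))
go((pk[0],pk[1],.268),YAW+np.pi/2)
```

```text
[0.45272832 0.39895277 0.27222977] 0.17211908450163463 [-0.11202537 -0.06398982 -2.09179133]
dr [0.03, 0.05, 5.39] xyz [-7.36, -62.08, 0.37]
```

>>> {"op": "send_rows", "data": {"dr": [[0,0,0.1],[0,0,0.5],[0,0,1],[0,0,1.5],[0,0,2],[0,0,2.4],[0,0,2.8],[0,0,3.2]], "xyz": [[-0.2,-2,0],[-0.7,-6,0],[-1.3,-11,0],[-1.9,-16,0],[-2.5,-21.3,0],[-3.2,-26.6,0],[-3.8,-31.9,0],[-4.4,-37,0]], "jaw": [5,5,5,5,5,5,5,5]}}

```text
time_s: 57.05
eef_pos: [0.5412, 0.0344, 0.2663]
eef_rot: [-0.002, 0.105, 0.995, -0.0]
wrist_force: [0.6, 0.8, -2.4]
opening: 0.173
grasp_force: 60.4
```

>>> {"op": "send_rows", "data": {"dr": [[0,0,0.4],[0,0,0.8],[0,0,1.2],[0,0,1.6],[0,0,2],[0,0,2.19],[0,0,2.19],[0,0,2.19]], "xyz": [[-2,-4.1,0],[-4,-8.2,0],[-6,-12.3,0],[-8,-16.4,0],[-9.7,-20,0],[-10.8,-22.2,0],[-11.05,-22.7,0],[-11.05,-22.7,0]], "jaw": [5,5,5,5,5,5,5,5]}}

```text
time_s: 58.05
eef_pos: [0.6036, -0.2072, 0.2681]
eef_rot: [-0.0, 0.216, 0.976, 0.0]
wrist_force: [0.2, 0.3, -2.0]
opening: 0.173
grasp_force: 60.4
```

```bash
cat > plz.py <<'E'
from h import *
o=ctrl.get_obs();p=o["eef_pos"];print(p,o["wrist_force"].round(1))
pk=cradle((.001,0,.005));go((pk[0],pk[1],.21),YAW+np.pi/2)
for n in("side",):
    im=pic(n,"pl%d"%o["time_s"])
    for dz,nm in((-.032,"bottom"),(-.024,"top")):
        c=p+R.from_euler("z",YAW).apply([[sx*.049,sy*.027,dz] for sx,sy in((-1,-1),(1,-1),(1,1),(-1,1))]);print(n,nm,proj(n,c).round(1).tolist())
E
python3 plz.py
```

```text
[ 0.60357619 -0.20723719  0.26807498] [ 0.2  0.3 -2. ]
dr [0.01, -0.01, 0.0] xyz [-0.13, 0.04, 5.81]
side bottom [[384.6, 253.3], [430.6, 263.0], [433.6, 243.3], [389.1, 234.3]]
side top [[385.0, 251.1], [431.3, 260.8], [434.3, 241.1], [389.5, 232.0]]
```

>>> {"op": "send_rows", "data": {"dr": [[0,0,0],[0,0,0],[0,0,0],[0,0,0],[0,0,0],[0,0,0],[0,0,0],[0,0,0]], "xyz": [[-0.1,0,0.5],[-0.1,0,1.3],[-0.1,0,2.2],[-0.1,0,3],[-0.1,0,3.8],[-0.1,0,4.4],[-0.1,0,5],[-0.1,0,5.2]], "jaw": [5,5,5,5,5,5,5,5]}}

```text
time_s: 59.1
eef_pos: [0.6049, -0.2083, 0.2164]
eef_rot: [0.0, 0.217, 0.976, -0.0]
wrist_force: [0.3, -0.5, -2.4]
opening: 0.172
grasp_force: 60.4
```

>>> {"op": "send_rows", "data": {"dr": [[0,0,0],[0,0,0],[0,0,0],[0,0,0],[0,0,0],[0,0,0],[0,0,0],[0,0,0]], "xyz": [[0,0,0.1],[0,0,0.2],[0,0,0.3],[0,0,0.4],[0,0,0.4],[0,0,0.4],[0,0,0.4],[0,0,0.4]], "jaw": [5,5,5,5,5,5,5,5]}}

```text
time_s: 60.1
eef_pos: [0.6051, -0.2084, 0.213]
eef_rot: [0.001, 0.217, 0.976, -0.0]
wrist_force: [0.3, 1.3, -2.5]
opening: 0.169
grasp_force: 60.4
```

>>> {"op": "send_rows", "data": {"dr": [[0,0,0],[0,0,0],[0,0,0],[0,0,0],[0,0,0],[0,0,0],[0,0,0],[0,0,0]], "xyz": [[0,0,0.1],[0,0,0.2],[0,0,0.3],[0,0,0.35],[0,0,0.35],[0,0,0.35],[0,0,0.35],[0,0,0.35]], "jaw": [5,5,5,5,5,5,5,5]}}

```text
time_s: 61.1
eef_pos: [0.6051, -0.2084, 0.2103]
eef_rot: [0.001, 0.217, 0.976, -0.0]
wrist_force: [-3.4, 2.1, 5.7]
opening: 0.174
grasp_force: 61.4
```

>>> {"op": "send_rows", "data": {"dr": [[0,0,0],[0,0,0],[0,0,0],[0,0,0],[0,0,0],[0,0,0],[0,0,0],[0,0,0]], "xyz": [[0,0,0],[0,0,0],[0,0,0],[0,0,0],[0,0,-0.5],[0,0,-2.5],[0,0,-5.5],[0,0,-9]], "jaw": [10,20,35,50,60,60,60,60]}}

```text
time_s: 62.1
eef_pos: [0.605, -0.2083, 0.3017]
eef_rot: [0.001, 0.217, 0.976, -0.0]
wrist_force: [0.7, -0.3, -0.3]
opening: 0.601
grasp_force: 0.0
```

Run:
```python
from h import *
o=ctrl.get_obs();print(o["eef_pos"])
T=go((.458,-.1385,.22),YAW+np.pi/2)
T=go((.458,-.1385,.141),YAW+np.pi/2,T=T)
# plate check in the side view: bright steel corners vs expected
s=pic("side","pp");c=np.array([.6045,-.2075,.178])+R.from_euler("z",YAW).apply([[sx*.049,sy*.027,.008] for sx,sy in((-1,-1),(1,-1),(1,1),(-1,1))])
print(proj("side",c).round(1).tolist())
```

```text
[ 0.60497093 -0.20834059  0.30165664]
dr [-0.0, 0.02, -0.0] xyz [16.29, 0.12, 8.14]
dr [0.0, 0.0, 0.0] xyz [0.0, 0.0, 7.9]
[[382.8, 266.6], [426.9, 276.1], [429.9, 256.8], [387.2, 247.9]]
```

>>> {"op": "send_rows", "data": {"dr": [[0,0,0],[0,0,0],[0,0,0],[0,0,0],[0,0,0],[0,0,0],[0,0,0],[0,0,0]], "xyz": [[2,0,0],[6,0,0],[10,0,1],[14,0.1,3],[16.2,0.1,6],[16.2,0.1,8],[16.2,0.1,9],[16.2,0.1,9]], "jaw": [80,80,80,80,80,80,80,80]}}

```text
time_s: 63.15
eef_pos: [0.4589, -0.1391, 0.2097]
eef_rot: [0.001, 0.217, 0.976, -0.0]
wrist_force: [0.3, 0.5, 0.5]
opening: 0.803
grasp_force: 0.0
```

Run:
```python
from h import *
o=ctrl.get_obs();print(o["eef_pos"])
T=go((.459,-.1393,.141),YAW+np.pi/2)
```

```text
[ 0.45893415 -0.13912573  0.20965209]
dr [-0.0, 0.01, -0.0] xyz [-0.0, -0.01, 6.87]
```

>>> {"op": "send_rows", "data": {"dr": [[0,0,0],[0,0,0],[0,0,0],[0,0,0],[0,0,0],[0,0,0],[0,0,0],[0,0,0]], "xyz": [[0,0,1],[0,0,3],[0,0,5],[0,0,6.5],[0,0,6.9],[0,0,6.9],[0,0,6.9],[0,0,6.9]], "jaw": [80,80,80,80,70,55,42,32]}}

```text
time_s: 64.15
eef_pos: [0.4591, -0.1392, 0.1409]
eef_rot: [0.001, 0.217, 0.976, -0.0]
wrist_force: [0.0, -0.4, -0.5]
opening: 0.318
grasp_force: 0.0
```

>>> {"op": "send_rows", "data": {"dr": [[0,0,0],[0,0,0],[0,0,0],[0,0,0],[0,0,0],[0,0,0],[0,0,0],[0,0,0]], "xyz": [[0,0,0],[0,0,0],[0,0,0],[0,0,0],[0,0,0],[0,0,0],[0,0,0],[0,0,0]], "jaw": [25,20,10,10,10,10,10,10]}}

```text
time_s: 65.15
eef_pos: [0.4588, -0.139, 0.1403]
eef_rot: [0.001, 0.217, 0.976, -0.0]
wrist_force: [-0.4, 0.3, 2.7]
opening: 0.213
grasp_force: 58.4
```

```bash
python3 st.py
cat > arc.py <<'E'
from h import *
import sys
o=ctrl.get_obs();q=o["eef_rot"];p=o["eef_pos"]
r=R.from_quat(np.r_[q[1:],q[0]]).inv().apply(p-PIV);print(r)
for u in np.arange(.1,1.75,.1)*float(sys.argv[1]):
    t=np.radians(u*6);n=R.from_rotvec([0,t,0]).apply(r)-r;print(round(u,2),(n*100).round(2).tolist())
E
python3 arc.py -1
```

```text
[-0.44743441  0.31637802  2.74850962] [ 0.24968694 -0.00704988  0.01360955]
[ 0.45875174 -0.13897399  0.14027093] [-0.16038866  0.00026793  0.05527093] 0.16964492150695146 tilt -0.3642695131529976
[ 0.16032637  0.00022002 -0.05545159]
-0.1 [0.06, -0.0, 0.17]
-0.2 [0.11, 0.0, 0.34]
-0.3 [0.17, 0.0, 0.51]
-0.4 [0.22, 0.0, 0.68]
-0.5 [0.27, -0.0, 0.85]
-0.6 [0.32, 0.0, 1.02]
-0.7 [0.36, -0.0, 1.19]
-0.8 [0.41, 0.0, 1.36]
-0.9 [0.45, 0.0, 1.53]
-1.0 [0.49, -0.0, 1.71]
-1.1 [0.53, 0.0, 1.88]
-1.2 [0.57, 0.0, 2.05]
-1.3 [0.6, 0.0, 2.23]
-1.4 [0.64, 0.0, 2.4]
-1.5 [0.67, 0.0, 2.58]
-1.6 [0.7, 0.0, 2.75]
-1.7 [0.73, -0.0, 2.93]
```

>>> {"op": "send_rows", "data": {"dr": [[0,-0.03,0],[0,-0.08,0],[0,-0.15,0],[0,-0.25,0],[0,-0.4,0],[0,-0.55,0],[0,-0.7,0],[0,-0.9,0]], "xyz": [[0.02,0,0.05],[0.04,0,0.14],[0.09,0,0.25],[0.14,0,0.42],[0.22,0,0.68],[0.3,0,0.93],[0.36,0,1.19],[0.45,0,1.53]], "jaw": [10,10,10,10,10,10,10,10]}}

```text
time_s: 66.15
eef_pos: [0.4546, -0.1371, 0.1248]
eef_rot: [0.047, 0.216, 0.975, -0.01]
wrist_force: [0.4, 1.7, 2.5]
opening: 0.217
grasp_force: 58.4
```

>>> {"op": "send_rows", "data": {"dr": [[0,-0.2,0],[0,-0.4,0],[0,-0.6,0],[0,-0.8,0],[0,-1.0,0],[0,-1.2,0],[0,-1.4,0],[0,-1.6,0]], "xyz": [[0.11,0,0.34],[0.22,0,0.68],[0.32,0,1.02],[0.41,0,1.36],[0.49,0,1.71],[0.57,0,2.05],[0.64,0,2.4],[0.7,0,2.75]], "jaw": [10,10,10,10,10,10,10,10]}}

```text
time_s: 67.15
eef_pos: [0.4508, -0.1353, 0.0967]
eef_rot: [0.129, 0.215, 0.968, -0.029]
wrist_force: [1.0, 2.6, 1.6]
opening: 0.213
grasp_force: 58.4
```

>>> {"op": "send_rows", "data": {"dr": [[0,-0.2,0],[0,-0.38,0],[0,-0.54,0],[0,-0.66,0],[0,-0.75,0],[0,-0.8,0],[0,-0.83,0],[0,-0.83,0]], "xyz": [[0.11,0,0.34],[0.21,0,0.65],[0.29,0,0.92],[0.35,0,1.12],[0.39,0,1.27],[0.41,0,1.36],[0.42,0,1.41],[0.42,0,1.41]], "jaw": [10,10,10,10,10,10,10,10]}}

```text
time_s: 68.15
eef_pos: [0.4504, -0.1351, 0.0822]
eef_rot: [0.17, 0.213, 0.961, -0.038]
wrist_force: [3.4, 0.9, 0.2]
opening: 0.212
grasp_force: 58.5
```

```bash
python3 st.py
python3 - <<'E'
from h import *
s=pic("side","tp")
E
```

```text
[3.44623472 0.85201504 0.15954714] [ 0.23407149 -0.37484731  0.1421674 ]
[ 0.45039237 -0.13510242  0.08218654] [-0.16960102  0.00024395 -0.00281346] 0.16962435413021257 tilt 19.600374849910597
```

>>> {"op": "send_rows", "data": {"dr": [[0,0,0],[0,0,0],[0,0,0],[0,0,0],[0,0,0],[0,0,0],[0,0,0],[0,0,0]], "xyz": [[0,0,0],[0,0,0],[0,0,0],[0,0,0],[0,0,0],[0,0,0],[0,0,0],[0,0,0]], "jaw": [10,10,10,10,10,10,10,10]}}

```text
time_s: 69.2
eef_pos: [0.4504, -0.1351, 0.0822]
eef_rot: [0.17, 0.213, 0.961, -0.038]
wrist_force: [5.2, 0.7, -2.7]
opening: 0.216
grasp_force: 58.6
```

>>> {"op": "send_rows", "data": {"dr": [[0,0,0],[0,0,0],[0,0,0],[0,0,0],[0,0,0],[0,0,0],[0,0,0],[0,0,0]], "xyz": [[0,0,0],[0,0,0],[0,0,0],[0,0,0],[0,0,0],[0,0,0],[0,0,0],[0,0,0]], "jaw": [10,10,10,10,10,10,10,10]}}

```text
time_s: 70.2
eef_pos: [0.4504, -0.1351, 0.0822]
eef_rot: [0.17, 0.213, 0.961, -0.038]
wrist_force: [4.6, 0.0, -3.1]
opening: 0.213
grasp_force: 58.6
```

>>> {"op": "send_rows", "data": {"dr": [[0,0,0],[0,0,0],[0,0,0],[0,0,0],[0,0,0],[0,0,0],[0,0,0],[0,0,0]], "xyz": [[0,0,0],[0,0,0],[0,0,0],[0,0,0],[0,0,0],[0,0,0],[0,0,0],[0,0,0]], "jaw": [10,10,10,10,10,10,10,10]}}

```text
time_s: 71.2
eef_pos: [0.4504, -0.1351, 0.0822]
eef_rot: [0.17, 0.213, 0.961, -0.038]
wrist_force: [5.7, 0.2, -2.6]
opening: 0.21
grasp_force: 58.6
```

>>> {"op": "send_rows", "data": {"dr": [[0,0,0],[0,0,0],[0,0,0],[0,0,0],[0,0,0],[0,0,0],[0,0,0],[0,0,0]], "xyz": [[0,0,0],[0,0,0],[0,0,0],[0,0,0],[0,0,0],[0,0,0],[0,0,0],[0,0,0]], "jaw": [10,10,10,10,10,10,10,10]}}

```text
time_s: 72.2
eef_pos: [0.4504, -0.1351, 0.0822]
eef_rot: [0.17, 0.213, 0.961, -0.038]
wrist_force: [5.4, 1.3, -2.7]
opening: 0.215
grasp_force: 58.6
```

```bash
python3 st.py; python3 arc.py 1
python3 - <<'E'
from h import *
a=cv2.imread("pics/tp_full.png");b=pic("side","tp2")
d=cv2.absdiff(a,b)[230:300,370:450];print("diff px",(d.max(2)>25).sum())
# caps (blue) predicted at tilt 20 for the four flasks
m=cv2.inRange(hsv(b),(100,120,60),(125,255,255));k,l,st,ce=cv2.connectedComponentsWithStats(m)
print([(ce[i].round(1).tolist(),st[i].tolist()) for i in range(1,k) if 400<ce[i][0]<460 and 220<ce[i][1]<320])
for j in range(4):print(proj("side",cradle((.07,0,.005+.022*j+.011),np.radians(20))[None]).round(1))
E
```

```text
[ 5.37711018  1.25255802 -2.69807606] [ 0.21867668 -0.55651313  0.13604984]
[ 0.45037983 -0.13509829  0.08220935] [-0.16961413  0.00024239 -0.00279065] 0.16963708900036314 tilt 19.592599860342183
[ 0.1602961   0.00019919 -0.05551507]
0.1 [-0.06, -0.0, -0.17]
0.2 [-0.12, 0.0, -0.33]
0.3 [-0.18, 0.0, -0.5]
0.4 [-0.25, 0.0, -0.67]
0.5 [-0.31, -0.0, -0.83]
0.6 [-0.38, 0.0, -1.0]
0.7 [-0.45, -0.0, -1.16]
0.8 [-0.52, 0.0, -1.32]
0.9 [-0.59, 0.0, -1.48]
1.0 [-0.67, -0.0, -1.65]
1.1 [-0.74, 0.0, -1.81]
1.2 [-0.82, 0.0, -1.97]
1.3 [-0.9, 0.0, -2.12]
1.4 [-0.98, 0.0, -2.28]
1.5 [-1.07, 0.0, -2.44]
1.6 [-1.15, 0.0, -2.6]
1.7 [-1.24, -0.0, -2.75]
diff px 0
[([423.3, 272.7], [417, 260, 14, 26, 223])]
[[428.2 282.2]]
[[426.6 276.6]]
[[424.8 270.9]]
[[423.1 265.1]]
```

>>> {"op": "send_rows", "data": {"dr": [[0,0.03,0],[0,0.08,0],[0,0.15,0],[0,0.25,0],[0,0.4,0],[0,0.55,0],[0,0.7,0],[0,0.9,0]], "xyz": [[-0.02,0,-0.05],[-0.05,0,-0.13],[-0.09,0,-0.25],[-0.15,0,-0.42],[-0.25,0,-0.67],[-0.34,0,-0.91],[-0.45,0,-1.16],[-0.59,0,-1.48]], "jaw": [10,10,10,10,10,10,10,10]}}

```text
time_s: 73.25
eef_pos: [0.4508, -0.1353, 0.098]
eef_rot: [0.124, 0.215, 0.968, -0.028]
wrist_force: [7.7, 0.5, -5.4]
opening: 0.211
grasp_force: 58.7
```

>>> {"op": "send_rows", "data": {"dr": [[0,0.2,0],[0,0.4,0],[0,0.6,0],[0,0.8,0],[0,1.0,0],[0,1.2,0],[0,1.4,0],[0,1.6,0]], "xyz": [[-0.12,0,-0.33],[-0.25,0,-0.67],[-0.38,0,-1.0],[-0.52,0,-1.32],[-0.67,0,-1.65],[-0.82,0,-1.97],[-0.98,0,-2.28],[-1.15,0,-2.6]], "jaw": [10,10,10,10,10,10,10,10]}}

```text
time_s: 74.25
eef_pos: [0.4548, -0.1371, 0.1258]
eef_rot: [0.043, 0.217, 0.975, -0.009]
wrist_force: [5.7, -0.3, -5.7]
opening: 0.214
grasp_force: 58.7
```

>>> {"op": "send_rows", "data": {"dr": [[0,0.2,0],[0,0.38,0],[0,0.54,0],[0,0.66,0],[0,0.75,0],[0,0.8,0],[0,0.83,0],[0,0.83,0]], "xyz": [[-0.12,0,-0.33],[-0.24,0,-0.64],[-0.34,0,-0.9],[-0.42,0,-1.1],[-0.48,0,-1.24],[-0.52,0,-1.32],[-0.54,0,-1.37],[-0.54,0,-1.37]], "jaw": [10,10,10,10,10,10,10,10]}}

```text
time_s: 75.25
eef_pos: [0.4586, -0.1389, 0.1402]
eef_rot: [0.0, 0.217, 0.976, -0.0]
wrist_force: [5.1, -0.7, -6.4]
opening: 0.217
grasp_force: 58.9
```

```bash
python3 st.py
```

```text
[ 5.13308297 -0.65064451 -6.3870014 ] [ 0.01657203 -0.87589606 -0.05820105]
[ 0.45864368 -0.13892984  0.14015106] [-0.16050526  0.00026229  0.05515106] 0.16971616505189138 tilt -0.31318398500971867
```

>>> {"op": "send_rows", "data": {"dr": [[0,0,0],[0,0,0],[0,0,0],[0,0,0],[0,0,0],[0,0,0],[0,0,0],[0,0,0]], "xyz": [[0,0,-0.03],[0,0,-0.03],[0,0,-0.03],[0,0,-0.03],[0,0,-0.03],[0,0,-0.03],[0,0,-0.03],[0,0,-0.03]], "jaw": [10,10,18,22,30,40,60,80]}}

```text
time_s: 76.25
eef_pos: [0.4585, -0.139, 0.1407]
eef_rot: [0.0, 0.217, 0.976, -0.0]
wrist_force: [0.1, 0.3, -0.0]
opening: 0.792
grasp_force: 0.0
```

>>> {"op": "send_rows", "data": {"dr": [[0,0,0],[0,0,0],[0,0,0],[0,0,0],[0,0,0],[0,0,0],[0,0,0],[0,0,0]], "xyz": [[0,0,-1],[0,0,-3],[0,0,-6],[0,0,-9],[0,0,-12],[0,0,-15],[0,0,-17],[0,0,-17]], "jaw": [85,85,85,85,85,70,60,60]}}

```text
time_s: 77.25
eef_pos: [0.4593, -0.1393, 0.3129]
eef_rot: [0.003, 0.217, 0.976, -0.001]
wrist_force: [1.1, 0.2, -0.4]
opening: 0.602
grasp_force: 0.0
```

```bash
cat > lv.py <<'E'
from h import *
s=pic("side","lvl%d"%ctrl.get_obs()["time_s"]);t=pic("top","lvt%d"%ctrl.get_obs()["time_s"])
def comp(im,lo,hi,b,a):
    m=cv2.inRange(hsv(im),lo,hi);k,l,st,ce=cv2.connectedComponentsWithStats(m)
    return [(ce[i].round(1).tolist(),st[i].tolist()) for i in range(1,k) if b[0]<ce[i][0]<b[1] and b[2]<ce[i][1]<b[3] and st[i,4]>a]
print("red",comp(s,(0,150,80),(8,255,255),(300,360,230,300),30),"level ref (336.3,257.9)")
print("caps",comp(s,(100,120,60),(125,255,255),(400,460,220,320),15))
for j in range(4):print(proj("side",cradle((.07,0,.005+.022*j+.011))[None]).round(1))
print("bar",comp(s,(0,0,0),(180,255,60),(395,425,240,275),20), proj("side",cradle((0,0,.005+.088+.022))[None]).round(1))
print("bar top",comp(t,(0,0,0),(180,255,60),(355,400,150,210),10), proj("top",cradle((0,0,.005+.088+.036))[None]).round(1))
E
python3 lv.py
python3 - <<'E'
from h import *
print(ctrl.get_obs()["eef_pos"]);go((.605,-.2084,.30),YAW+np.pi/2)
E
```

```text
red [([336.3, 258.0], [326, 250, 22, 17, 191])] level ref (336.3,257.9)
caps [([433.2, 278.5], [425, 268, 16, 24, 191])]
[[430.6 288.3]]
[[432.3 283.3]]
[[434.1 278.2]]
[[435.9 272.9]]
bar [([406.4, 260.1], [394, 255, 26, 11, 171])] [[407.1 257.9]]
bar top [] [[381. 169.]]
[ 0.45827846 -0.13872638  0.31026692]
dr [0.0, 0.01, -0.0] xyz [-16.24, -0.11, 1.04]
```

>>> {"op": "send_rows", "data": {"dr": [[0,0,0],[0,0,0],[0,0,0],[0,0,0],[0,0,0],[0,0,0],[0,0,0],[0,0,0]], "xyz": [[-2,0,0],[-6,0,0],[-10,0,0],[-14,-0.1,0],[-16.2,-0.1,1],[-16.2,-0.1,1],[-16.2,-0.1,1],[-16.2,-0.1,1]], "jaw": [60,60,60,60,60,60,60,60]}}

```text
time_s: 78.35
eef_pos: [0.6044, -0.2079, 0.3012]
eef_rot: [0.001, 0.216, 0.976, -0.0]
wrist_force: [-0.7, -0.7, -0.1]
opening: 0.599
grasp_force: 0.0
```

Run:
```python
from h import *
print(ctrl.get_obs()["eef_pos"]);go((.605,-.2084,.211),YAW+np.pi/2)
```

```text
[ 0.60435279 -0.20786919  0.30121076]
dr [-0.0, 0.01, -0.0] xyz [-0.07, -0.02, 9.02]
```

>>> {"op": "send_rows", "data": {"dr": [[0,0,0],[0,0,0],[0,0,0],[0,0,0],[0,0,0],[0,0,0],[0,0,0],[0,0,0]], "xyz": [[-0.05,0,1],[-0.05,0,3],[-0.05,0,5.5],[-0.05,0,7.5],[-0.05,0,8.5],[-0.05,0,8.9],[-0.05,0,8.9],[-0.05,0,8.9]], "jaw": [60,60,60,60,60,50,40,30]}}

```text
time_s: 79.35
eef_pos: [0.6059, -0.2088, 0.2128]
eef_rot: [0.001, 0.217, 0.976, -0.0]
wrist_force: [-0.5, 0.2, 0.0]
opening: 0.297
grasp_force: 0.0
```

>>> {"op": "send_rows", "data": {"dr": [[0,0,0],[0,0,0],[0,0,0],[0,0,0],[0,0,0],[0,0,0],[0,0,0],[0,0,0]], "xyz": [[0,0,0],[0,0,0],[0,0,0],[0,0,0],[0,0,0],[0,0,0],[0,0,0],[0,0,0]], "jaw": [22,16,5,5,5,5,5,5]}}

```text
time_s: 80.35
eef_pos: [0.6059, -0.2087, 0.2127]
eef_rot: [0.001, 0.217, 0.976, -0.0]
wrist_force: [0.6, 0.5, 5.8]
opening: 0.171
grasp_force: 59.1
```

>>> {"op": "send_rows", "data": {"dr": [[0,0,0],[0,0,0],[0,0,0],[0,0,0],[0,0,0],[0,0,0],[0,0,0],[0,0,0]], "xyz": [[0,0,-0.2],[0,0,-0.6],[0,0,-1.5],[0,0,-3],[0,0,-5],[0,0,-6.5],[0,0,-7],[0,0,-7]], "jaw": [5,5,5,5,5,5,5,5]}}

```text
time_s: 81.35
eef_pos: [0.6055, -0.2085, 0.2822]
eef_rot: [0.001, 0.217, 0.976, -0.0]
wrist_force: [-0.3, -0.3, -2.3]
opening: 0.178
grasp_force: 58.5
```

```bash
python3 - <<'E'
from h import *
o=ctrl.get_obs();print(o["eef_pos"],o["wrist_force"],o["opening"]);go((.456,.402,.27),np.radians(91.5))
E
python3 lv.py | head -2
```

```text
[ 0.60545576 -0.20854213  0.28220828] [-0.31471946 -0.31102666 -2.31575238] 0.17813883861174334
dr [-0.0, 0.02, -4.42] xyz [39.36, 49.01, 1.15]
red [([336.2, 258.0], [325, 250, 23, 17, 195])] level ref (336.3,257.9)
caps [([433.1, 278.6], [425, 268, 16, 24, 188])]
```

>>> {"op": "send_rows", "data": {"dr": [[0,0,-0.1],[0,0,-0.4],[0,0,-0.7],[0,0,-1],[0,0,-1.4],[0,0,-1.8],[0,0,-2.1],[0,0,-2.5]], "xyz": [[1,1.2,0],[3.5,4.4,0],[6.5,8.1,0],[9.6,12,0],[12.7,15.8,0],[15.8,19.7,0],[18.9,23.5,0],[22,27.4,0]], "jaw": [5,5,5,5,5,5,5,5]}}

```text
time_s: 82.45
eef_pos: [0.5203, 0.135, 0.2812]
eef_rot: [0.0, 0.086, 0.996, -0.0]
wrist_force: [1.4, -0.4, -2.6]
opening: 0.172
grasp_force: 58.6
```

>>> {"op": "send_rows", "data": {"dr": [[0,0,-0.4],[0,0,-0.7],[0,0,-1],[0,0,-1.4],[0,0,-1.7],[0,0,-1.92],[0,0,-1.92],[0,0,-1.92]], "xyz": [[1.9,4.4,0],[3.8,8.7,0],[5.8,13.1,0],[7.7,17.5,0],[9.5,21.5,1],[10.7,24.4,3],[11.17,25.37,5],[11.17,25.37,7]], "jaw": [5,5,5,5,5,5,5,5]}}

```text
time_s: 83.45
eef_pos: [0.4551, 0.4022, 0.2099]
eef_rot: [0.0, -0.014, 1.0, -0.001]
wrist_force: [0.6, -0.4, -2.2]
opening: 0.175
grasp_force: 58.8
```

>>> {"op": "send_rows", "data": {"dr": [[0,0,0],[0,0,0],[0,0,0],[0,0,0],[0,0,0],[0,0,0],[0,0,0],[0,0,0]], "xyz": [[0,0,2],[0,0,4.5],[0,0,7],[0,0,9],[0,0,10],[0,0,10],[0,0,10],[0,0,10]], "jaw": [5,5,5,5,5,5,5,5]}}

```text
time_s: 84.45
eef_pos: [0.4568, 0.4024, 0.1125]
eef_rot: [0.001, -0.013, 1.0, 0.0]
wrist_force: [0.3, -0.6, -2.2]
opening: 0.168
grasp_force: 58.8
```

Run:
```python
from h import *
o=ctrl.get_obs();print(o["eef_pos"],o["wrist_force"],o["opening"]);go((.456,.402,.0365),np.radians(91.5))
```

```text
[0.4567818  0.40240458 0.11249436] [ 0.34206646 -0.63059527 -2.17537822] 0.16805664963383454
dr [0.0, 0.03, 0.0] xyz [0.1, -0.04, 7.6]
```

>>> {"op": "send_rows", "data": {"dr": [[0,0,0],[0,0,0],[0,0,0],[0,0,0],[0,0,0],[0,0,0],[0,0,0],[0,0,0]], "xyz": [[0,0,1],[0,0,2.5],[0,0,4],[0,0,5.3],[0,0,6.3],[0,0,6.9],[0,0,7.2],[0,0,7.3]], "jaw": [5,5,5,5,5,5,5,5]}}

```text
time_s: 85.45
eef_pos: [0.4564, 0.4021, 0.0385]
eef_rot: [0.001, -0.013, 1.0, -0.0]
wrist_force: [-0.2, 0.2, -2.0]
opening: 0.173
grasp_force: 58.8
```

>>> {"op": "send_rows", "data": {"dr": [[0,0,0],[0,0,0],[0,0,0],[0,0,0],[0,0,0],[0,0,0],[0,0,0],[0,0,0]], "xyz": [[0,0,0.1],[0,0,0.2],[0,0,0.25],[0,0,0.3],[0,0,0.35],[0,0,0.35],[0,0,0.35],[0,0,0.35]], "jaw": [5,5,5,5,5,5,5,5]}}

```text
time_s: 86.45
eef_pos: [0.4565, 0.4021, 0.0367]
eef_rot: [0.001, -0.013, 1.0, -0.0]
wrist_force: [-5.8, -3.5, 11.5]
opening: 0.173
grasp_force: 60.8
```

Contact; release and retreat, then verify before hand-in.

>>> {"op": "send_rows", "data": {"dr": [[0,0,0],[0,0,0],[0,0,0],[0,0,0],[0,0,0],[0,0,0],[0,0,0],[0,0,0]], "xyz": [[0,0,-0.1],[0,0,-0.1],[0,0,-0.1],[0,0,-0.1],[0,0,-0.1],[0,0,-0.1],[0,0,-1],[0,0,-3]], "jaw": [5,5,15,25,40,55,60,60]}}

```text
time_s: 87.45
eef_pos: [0.4556, 0.4016, 0.0651]
eef_rot: [-0.0, -0.013, 1.0, -0.001]
wrist_force: [-0.2, 0.7, -0.2]
opening: 0.599
grasp_force: 0.0
```

>>> {"op": "send_rows", "data": {"dr": [[0,0,0],[0,0,0],[0,0,0],[0,0,0],[0,0,0],[0,0,0],[0,0,0],[0,0,0]], "xyz": [[0,0,-3],[0,0,-7],[3,0,-12],[7,0,-16],[11,0,-18],[15,0,-18],[17,0,-18],[17,0,-18]], "jaw": [60,60,60,60,60,60,60,60]}}

```text
time_s: 88.45
eef_pos: [0.2855, 0.3977, 0.2455]
eef_rot: [0.001, -0.014, 1.0, 0.0]
wrist_force: [0.1, -0.6, 0.1]
opening: 0.598
grasp_force: 0.0
```

```bash
python3 lv.py
python3 - <<'E'
from meas import *
im=pic("side","fin");S=4;big=cv2.resize(im,None,fx=S,fy=S,interpolation=cv2.INTER_CUBIC);H=hsv(big)
x,y=proj("side",np.array([[.456,.402,.006]]))[0]
for nm,lo,hi,z in(("mat",(45,80,50),(85,255,255),.002),("plate",(0,0,120),(180,70,255),.010)):
    m=cv2.inRange(H,lo,hi)
    for c in cv2.findContours(m,cv2.RETR_EXTERNAL,cv2.CHAIN_APPROX_NONE)[0]:
        p=(c[:,0]+.5)/S-.5
        if cv2.contourArea(c)<480 or np.linalg.norm(p.mean(0)-[x,y])>18:continue
        r=cv2.minAreaRect((np.array([onz("side",q,z)[:2] for q in p])*1000).astype(np.float32));print(nm,np.round(r[0],1),np.round(r[1],1),round(r[2],1))
print(ctrl.get_obs()["eef_pos"],ctrl.get_obs()["time_s"])
E
```

```text
red [([336.3, 257.9], [325, 250, 23, 17, 191])] level ref (336.3,257.9)
caps [([433.1, 278.5], [425, 268, 16, 24, 189])]
[[430.6 288.3]]
[[432.3 283.3]]
[[434.1 278.2]]
[[435.9 272.9]]
bar [] [[407.1 257.9]]
bar top [] [[381. 169.]]
mat [454.1 404.9] [145.   98.8] 2.2
plate [453.5 400.7] [101.  64.] 1.7
[0.28716206 0.39764327 0.24485976] 88.6
```

```bash
python3 -c "
from bench import ctrl
print(ctrl.hand_in())"
```

```text
the job is handed in; nothing more can be done
None
```

The job is handed in (no verdict came back): all four flasks are stacked in the level cradle, caps away from the handle. The loaded cradle was tipped to 20 degrees, held for four seconds and brought back level, and the plate is about 4 mm from the middle of its mat.

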